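# Fetch the tampers from the latched cupboard

## Task

Set up for tamping: first slide the full coffee pot, without lifting it off the warming plate, from the ring in front of the cupboard to the middle of the other ring, then open the cupboard door wide (nearly square to the cupboard or further), lift every tamper over the front rail, draw it out and stand it upright with its base wholly on the rubber mat. When all are out, push the door until the catch snaps it fully shut, then slide the pot back to the middle of its first ring, again without lifting; leave the other things on the counter where they are.

Things in the scene. Friction and masses are not known exactly. Their poses are not given: they have to be found in the camera images.
- cupboard: Low wooden tamper cupboard, fixed, 110 deep (its x) x 240 wide (its y) x 86 mm tall; origin at the underside, 55 mm behind its front plane. x points inward, away from the door; z up. Inside: x -55..45, y -100..100 mm, inner floor 20 mm above the table. The tampers' bases stand on this floor, caged under the top plate, so that they can leave only forward, with the door open.
- plate_mid (a point): Front edge centre of the cupboard's steel top plate, on its upper side, 86 mm above the table; plate 8 mm thick, underside 78 mm up. Three slots 38 mm wide at y = -66, 0, +66 mm, open at the front, 90 mm long: each tamper's neck stands in a slot, handle above, base below. A tamper is clear of the plate once its axis is 30 mm or more in front of this edge. Axes as the cupboard's.
- rail_mid (a point): Centre of the top of the steel retaining rail across the cupboard's front, just inside the door, 6 mm thick, its top 14 mm above the inner floor. A tamper standing on the floor must be raised more than 14 and less than 34 mm to pass forward over the rail and under the top plate.
- catch_post (a point): Top of the white sprung roller of the catch, on the post at the cupboard's right-hand front corner (as the robot sees it), 77 mm above the table; a steel striker on the door rides over it.
- door (a joint): Angle of the cupboard's door about its upright hinge (rad): 0 shut, grows as the free edge swings out towards the robot, at most 1.75; stays where it is left. The sprung roller catch holds it shut: a pull or push of about 8 N at the handle takes it through. Below about 0.02 rad the catch snaps it to 0; beyond 0.08 rad it swings free.
- door_hinge (a point): Point on the door's upright hinge line at the cupboard's front plane, 112 mm left of its middle as the robot sees it, 58 mm above the table. Turns with the door: its y axis points from the free edge to the hinge, its -x axis out of the door's face. Panel 238 mm wide, 12 mm thick, from 25 to 91 mm above the table.
- door_handle (a point): Gripping point of the door's handle, 92 mm above the table: an upright round bar 12 mm thick, its axis 45 mm in front of the door's face, free from 48 mm up to its top 118 mm above the table (one stub joins it to the door at 42 mm). It is 202 mm along -y and 57 mm along -x from the hinge, in door_hinge's axes, which it shares.
- pot_knob (a point): Centre of the black knob (24 mm diameter, 32 mm tall) on the fixed lid of the full steel pot: pot 116 mm wide, 49 mm tall with the lid, 0.6 kg; the knob's centre is 65 mm above the pot's underside, 77 mm above the table. z is the pot's upright axis. The fingers must not press on the lid, 16 mm below this point. A thin loop on its side, sticking out 20 mm, is only for show.
- ring_door (a point): Centre of the marked ring (130 mm across) on the warming plate in front of the cupboard's door, where the pot stands at first. The plate is a flat black slab, fixed, 160 x 370 x 12 mm; this point is on its top.
- ring_free (a point): Centre of the other marked ring of the warming plate, 210 mm to the right as the robot sees it, on the plate's top; same axes (y runs from this ring towards ring_door).
- mat_top (a point): Centre of the top of the ribbed grey rubber tamping mat, fixed, 250 (its x) x 150 (its y) x 4 mm.
- tamper0_mid (a point): Coffee tamper (absent in some starts), standing upright: round steel base 56 mm wide and 24 mm tall, neck 20 mm thick from 24 to 76 mm, dark wooden round handle 32 mm thick from 76 to 120 mm above its foot; 0.32 kg, the base heaviest. This point is on its axis, 60 mm above its foot; z along the axis.
- tamper1_mid (a point): Coffee tamper (absent in some starts), standing upright: round steel base 56 mm wide and 24 mm tall, neck 20 mm thick from 24 to 76 mm, dark wooden round handle 32 mm thick from 76 to 120 mm above its foot; 0.32 kg, the base heaviest. This point is on its axis, 60 mm above its foot; z along the axis.
- tamper2_mid (a point): Coffee tamper (absent in some starts), standing upright: round steel base 56 mm wide and 24 mm tall, neck 20 mm thick from 24 to 76 mm, dark wooden round handle 32 mm thick from 76 to 120 mm above its foot; 0.32 kg, the base heaviest. This point is on its axis, 60 mm above its foot; z along the axis.
- jug: Bystander: steel milk jug, 80 mm wide, 95 mm tall, open; leave it be. Origin at the centre of its underside.
- cup_a: Bystander: white cup, 72 mm wide, 58 mm tall; leave it be. Origin at the centre of its underside.
- cup_b: Bystander: white cup, 72 mm wide, 58 mm tall; leave it be. Origin at the centre of its underside.
- shaker: Bystander: small steel shaker jar, 48 mm wide, 80 mm tall; leave it be. Origin at the centre of its underside.
- canister: Bystander: closed grey canister, 84 mm wide, 130 mm tall; leave it be. Origin at the centre of its underside.
- bowl: Bystander: white bowl, 110 mm wide, 40 mm tall; leave it be. Origin at the centre of its underside.
There are look-alikes about, which are no part of the job. Leave any purple or yellow look-alike of the part that bears tamper2_mid alone.

How it is judged (in metres and radians):
On the way, in this order (a step that is already met when the one before it is completed fails the run):
1. the pot stands on the free ring (within 15 mm of its centre), released, the door not yet opened (horizontal distance between pot_knob and ring_free below 0.015 m and angle between pot_knob's own z axis and vertical below 0.06 rad and height (world z) of pot_knob below 0.082 m and contact force between pot and the fingers below 0.05 N and value of joint door below 0.3 rad), for 0.2 s.
2. the door is open wide, 1.25 rad or more (value of joint door above 1.25 rad), for 0.2 s.
3. every tamper stands upright on the mat, released (x of tamper0_mid in the frame of mat_top between -0.102 and 0.102 m and y of tamper0_mid in the frame of mat_top between -0.052 and 0.052 m and height (world z) of tamper0_mid between 0.058 and 0.07 m and angle between each of tamper0_mid, tamper1_mid, tamper2_mid's own z axis and vertical below 0.1 rad and contact force between each of tamper0, tamper1, tamper2 and the fingers below 0.05 N and x of tamper1_mid in the frame of mat_top between -0.102 and 0.102 m and y of tamper1_mid in the frame of mat_top between -0.052 and 0.052 m and height (world z) of tamper1_mid between 0.058 and 0.07 m and x of tamper2_mid in the frame of mat_top between -0.102 and 0.102 m and y of tamper2_mid in the frame of mat_top between -0.052 and 0.052 m and height (world z) of tamper2_mid between 0.058 and 0.07 m), for 0.2 s.
4. the door is snapped shut (value of joint door below 0.012 rad), for 0.2 s.
5. the pot is back in the middle of its first ring, released (horizontal distance between pot_knob and ring_door below 0.015 m and angle between pot_knob's own z axis and vertical below 0.06 rad and height (world z) of pot_knob below 0.082 m and contact force between pot and the fingers below 0.05 N), for 0.2 s.
At the end, for the whole second after the job is handed in: Every tamper that is present stands upright (within 0.1 rad) and still on the mat, its axis at least 23 mm inside each edge; the pot stands upright, its axis within 15 mm of the centre of the ring in front of the cupboard (ring_door); the door is shut by its catch (below 0.012 rad) (all of step 3 and all of step 5 and value of joint door below 0.012 rad and linear speed of each of tamper0, tamper1, tamper2, pot below 0.02 m/s); the robot touches nothing.
It fails at once if the pot is lifted more than 8 mm off the plate (height (world z) of pot_knob above 0.085 m).
It fails at once if the pot is tipped by more than 0.25 rad (angle between pot_knob's own z axis and vertical above 0.25 rad).
It fails at once if a bystander is moved more than 30 mm (distance of any of jug, cup_a, cup_b, shaker, canister, bowl from where it was at the start of the episode above 0.03 m).
Of tamper0, tamper1, tamper2 only 2 to 3 are there at a start; the rules pass over those that are not, and their reading is None.
At some moment in a run one of pot, tamper0, tamper1, tamper2 may be knocked a few centimetres aside while the robot is not near it.
It also fails if it takes over 205 s, if anything falls off the work surface, if the arm or the gripper's body presses on something with over 40 N, if the wrist force passes 120 N, or if a joint passes its speed limit or range.

## Robot

A 6-joint arm with a two-finger parallel gripper is mounted at the origin on the work surface. World frame = base frame: x ahead of the robot, y to its left, z up, the work surface at z = 0. Lengths are in mm, angles in rad, forces in N, time in s.
With the tool pointing down it reaches from about 200 to 875 mm from the base axis. Payload 3.4 kg.
Tool frame: the origin (TCP) lies on the centre line of the jaws, within the pads' length; the fingertips stand 11 mm ahead of it and the grasp point (between the pads) lies 8 mm behind it; y points along the fingers, z is the direction in which the jaws open and shut, and the axes are right-handed (so a half turn about y gives the same grasp; the last joint's range is limited). The gripper opens to 94 mm and grips with 3 to 60 N. Pads are 16 mm wide; open, the fingers measure 119 mm over their backs; the gripper's body (75 mm by 177 mm) begins 78 mm behind the grasp point.
Start: joints at [-1.398, 0.276, 1.505, -0, 1.361, -0.121], TCP at [166.514, -550.398, 216.493] pointing down, gripper open.
Joint ranges: [-2.89, 2.89], [-0.75, 2.08], [0.22, 2.7], [-1.18, 4.32], [0.11, 2.71], [-2.7, 2.7]. Speed limits (rad/s): [2.57, 2.57, 3.14, 3.14, 3.14, 3.14].

## Interface

Orientations are given as a unit quaternion [w, x, y, z].
In Python, from station import bot gives the robot as it stands. The module is installed in compiled form; this text tells all that it offers.
- The arm moves only by the tool carry_out, never from a script. Its argument "increments" is a list of rows, each a list of 3 entries, a list of its own where there are three numbers: the shift along the tool's x, y, z in m, then the turn about the tool's y in degrees, then the opening, from -1 (shut) to 1 (fully open), so that 0 is half open. A call has 1 to 8 rows; each row is the pose to reach, as a shift and turn from the pose measured when the call began, along the tool's axes at that moment; what a row does not reach only later rows make up. A row lasts 1/8 s, in which the tool goes at most 62.5 mm and 10.7 degrees, less where a joint would pass 70% of its speed; a pose out of reach is approached as far as the arm can. A call with a gripper value outside its range is refused whole. The fingers move at their own pace and stop on an object; "newtons" is the grip in N (left out, the last holds). Time passes only in rows, so rows that repeat a pose let the fingers close. It gives the time, the measured TCP pose, the force and the opening at its end, in the units of the state.
- bot.sense(): the state, without advancing time (a new reading comes with each control period).
- bot.capture(name): name is "side" or "top"; returns the picture (400x640x3 uint8, blue, green, red); there is no depth.
- bot.camera_params(name): a dict with "K" (3x3 intrinsics, pixels), "R" (3x3) and "t" (3): a world point X has camera coordinates R X + t. Camera axes: x right, y down, z forward; pixel columns grow to the right and rows downward; lengths in mm; the calibration is good to about 2 mm. A picture is of the moment at which its call begins. camera_params takes no time and is no camera call.
- bot.finish_job(): hands the job in, once; it reports no verdict.
The state is a dict: "time_s": time; "joints": joint angles; "joint_velocities": joint speeds; "effort": joint torques, N m; "eef_pos": TCP position; "orientation": TCP orientation; "wrist_force": force on the tool from outside, world axes, zero at the start; "torque": the same for the moment, N m; "grip_width": finger opening in mm.
Only numpy, scipy, OpenCV 4.12 (cv2) and the standard library are available. Lean on these libraries where they do the work, as an engineer would, in place of code of your own. Each camera call takes 0.05 s, during which the arm holds its last target.

## Working session

There is one attempt and no reset: what is moved stays moved. The work goes in short steps, Python scripts to look and compute and a tool call to move; the robot and the scene stay as the last step left them, time stands still between calls to the robot, and variables do not carry over. Pictures are saved under pics/ and viewed, and the job is handed in when it is done.

Besides the shell and the picture viewer there is one more tool, called after "Request:" as name(argument=value, ...) on one line, values as JSON. carry_out: Moves the arm, as the interface text tells. Its arguments: {"type":"object","properties":{"increments":{"type":"array"},"newtons":{"type":"number"}},"required":["increments"]}

```bash
mkdir -p pics; python3 - <<'E'
from station import bot
import cv2
s=bot.sense()
for k,v in s.items(): print(k,v)
for n in("side","top"):
    im=bot.capture(n); cv2.imwrite(f"pics/{n}0.png",im)
    p=bot.camera_params(n); print(n,p)
E
```

```text
time_s 0.0
joints [-1.39800400e+00  2.76564928e-01  1.50609667e+00 -1.77237398e-05
  1.36068286e+00 -1.21009612e-01]
joint_velocities [ 3.07020226e-04  1.34087872e-03 -1.70709976e-03  4.04887692e-05
  2.12894913e-03 -1.06449553e-03]
effort [ 8.80004773e-04 -4.04581153e+01 -2.37227207e+01  6.99643116e-02
  3.43776913e-02 -1.49357656e-04]
eef_pos [ 166.40699979 -549.8369117   215.6363947 ]
orientation [ 0.10348057 -0.10352489  0.70010938 -0.6988714 ]
wrist_force [ 0.31301437 -0.91231353 -0.26448881]
torque [-0.03044057  0.07279626 -0.03512381]
grip_width 93.88635554268647
side {'K': array([[449.09325756,   0.        , 319.03355242],
       [  0.        , 449.09325756, 207.98624304],
       [  0.        ,   0.        ,   1.        ]]), 'R': array([[-0.86909286, -0.49441377, -0.01525192],
       [-0.35076111,  0.63773127, -0.68575904],
       [ 0.34877534, -0.59063851, -0.72766882]]), 't': array([499.68633032, 292.16688874, 944.7396764 ])}
top {'K': array([[381.25720948,   0.        , 320.9607791 ],
       [  0.        , 381.25720948, 198.38652288],
       [  0.        ,   0.        ,   1.        ]]), 'R': array([[-0.00342571, -0.99973942, -0.02256876],
       [-0.99286118,  0.00609123, -0.11912003],
       [ 0.11922646,  0.02199957, -0.99262333]]), 't': array([ -27.98315635,  592.30292951, 1173.41784188])}
```

View pics/top0.png

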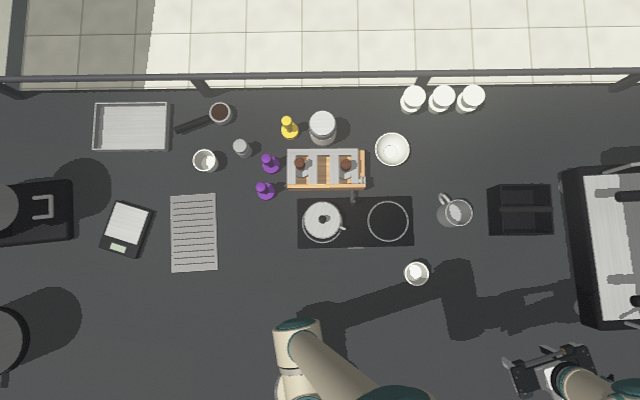

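View pics/side0.png

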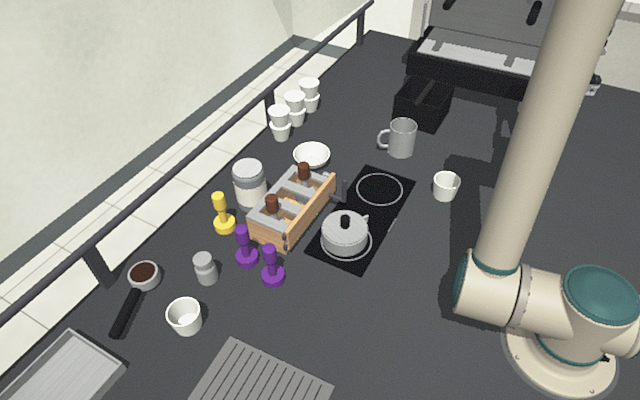

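```bash
python3 - <<'E'
import cv2
a=cv2.imread("pics/top0.png")[130:260,250:430]; cv2.imwrite("pics/c1.png",cv2.resize(a,None,fx=4.4,fy=4.4,interpolation=cv2.INTER_CUBIC))
a=cv2.imread("pics/side0.png")[140:290,200:420]; cv2.imwrite("pics/c2.png",cv2.resize(a,None,fx=3.6,fy=3.6,interpolation=cv2.INTER_CUBIC))
E
```

```text
(no output)
```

View pics/c1.png

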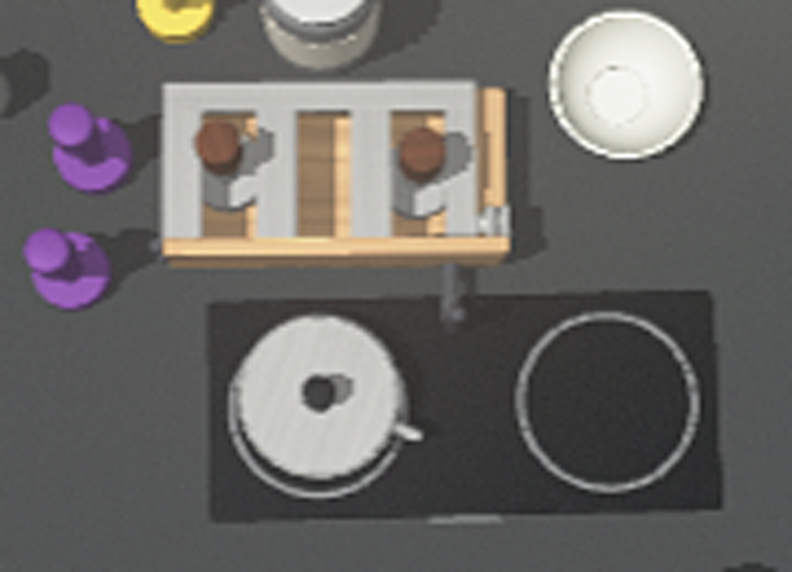

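View pics/c2.png

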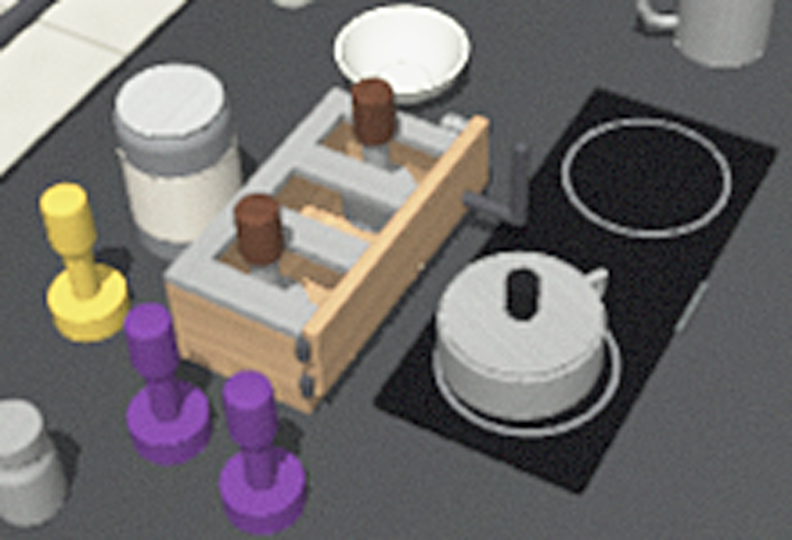

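```bash
cat > h.py <<'E'
import numpy as np,cv2
from station import bot
P={n:bot.camera_params(n) for n in("side","top")}
def cast(n,uv,z):
    p=P[n];d=p["R"].T@np.linalg.solve(p["K"],[uv[0],uv[1],1.]);c=-p["R"].T@p["t"]
    return c+d*(z-c[2])/d[2]
def proj(n,X):
    p=P[n];c=p["R"]@np.asarray(X,float)+p["t"];q=p["K"]@c;return q[:2]/q[2]
def tri(uvs):
    A=[];b=[]
    for n,uv in uvs.items():
        p=P[n];c=-p["R"].T@p["t"];d=p["R"].T@np.linalg.solve(p["K"],[uv[0],uv[1],1.]);d/=np.linalg.norm(d)
        M=np.eye(3)-np.outer(d,d);A.append(M);b.append(M@c)
    A=np.vstack(A);b=np.hstack(b);x,r,_,_=np.linalg.lstsq(A,b,rcond=None);return x,np.sqrt(r)
def blobs(mask,amin=8):
    n,l,st,c=cv2.connectedComponentsWithStats(mask.astype(np.uint8))
    return [(st[i],c[i]) for i in range(1,n) if st[i][4]>=amin]
def Rt(s=None):
    from scipy.spatial.transform import Rotation as R
    q=(s or bot.sense())["orientation"];return R.from_quat([q[1],q[2],q[3],q[0]]).as_matrix()
def shift(target,s=None):
    s=s or bot.sense();return Rt(s).T@(np.asarray(target)-s["eef_pos"])/1000
E
python3 - <<'E'
from h import *
print(Rt().round(4))
for n in("top","side"):
    im=cv2.imread(f"pics/{n}0.png");h=cv2.cvtColor(im,cv2.COLOR_BGR2HSV);H,S,V=[h[...,i].astype(int) for i in range(3)]
    g=((H<12)|(H>172))&(S>90)&(V>30)&(V<150)
    print(n,"brown");[print(b[0],b[1].round(1)) for b in blobs(g,15)]
    g=(V<52); print("dark");[print(b[0],b[1].round(1)) for b in blobs(g,60)]
    print(im[240,400] if n=="top" else im[220,350], im[260,350] if n=="top" else 0)
    print("purple");[print(b[0],b[1].round(1)) for b in blobs((H>130)&(H<165)&(S>90),30)]
im=cv2.imread("pics/top0.png");cv2.imwrite("pics/m.png",cv2.resize(im[180:285,155:310],None,fx=5,fy=5))
E
```

```text
[[-9.571e-01 -3.000e-04  2.896e-01]
 [-2.896e-01  1.600e-03 -9.571e-01]
 [-2.000e-04 -1.000e+00 -1.600e-03]]
top brown
[295 157  10  10  74] [299.  161.9]
[341 159  10  10  76] [345.5 163.7]
dark
[ 0 83 25 16 96] [11.5 90.3]
[ 561  164   79  167 3765] [584.4 253. ]
[616 166  24   8  96] [629.9 169.9]
[   0  179   75   68 2935] [ 41.6 209.3]
[ 487  184   67   52 2850] [519.4 209.7]
[615 191  25  11 150] [626.5 195.7]
[361 198  53  49 500] [397.7 233.5]
[118 201  36  58 172] [142.3 229.2]
[372 203  34  36 476] [392.8 225.6]
[630 296  10  11  93] [635.2 300.6]
[  0 306  31  68 592] [ 19.2 335.7]
[ 511  344   86   54 1444] [550.8 368.3]
[48 48 48] [85 85 82]
purple
[261 154  19  20 247] [269.5 163.5]
[255 182  20  18 255] [264.7 190.4]
side brown
[297 162  12  18 170] [303.  170.2]
[265 194  13  20 197] [271.4 203.1]
[130 263  25  19 289] [141.9 271.9]
dark
[443   0  12  10  79] [447.7   3.9]
[527   1  15  24 195] [533.8  12.5]
[ 392   26  137  108 5303] [446.3  86.5]
[ 304  165  112  112 2769] [363.4 222.5]
[358 175  43  29 956] [379.1 188.9]
[113 185  93  90 145] [153.4 233.4]
[341 215   8  14  97] [344.6 221.4]
[328 235  42  24 107] [355.8 251.4]
[  0 284 100  95 213] [ 45.2 335.1]
[109 288  37  51 642] [125.1 313.3]
[ 76 330  51  34 104] [100.8 346. ]
[170 169 168] 0
purple
[235 224  24  45 704] [244.8 248.6]
[261 243  24  46 749] [271.4 267.6]
```

View pics/m.png

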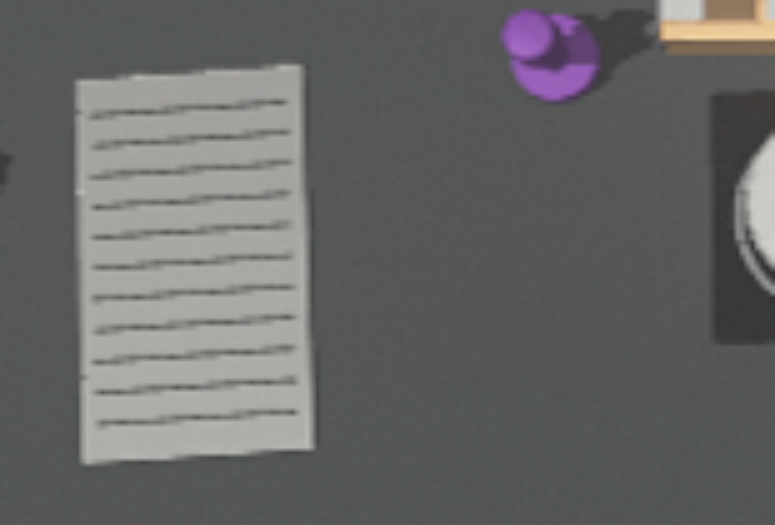

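```bash
python3 - <<'E'
from h import *
c=lambda u,v:(250+(u+.5)/4.4-.5,130+(v+.5)/4.4-.5)
m=lambda u,v:(155+(u+.5)/5-.5,180+(v+.5)/5-.5)
s=lambda u,v:(200+(u+.5)/3.6-.5,140+(v+.5)/3.6-.5)
M=np.array([cast("top",m(*p),4) for p in[(77,80),(302,66),(313,449),(83,464)]]);print("mat",M.round(1),M.mean(0).round(1),[np.linalg.norm(M[i]-M[i-1]).round() for i in range(4)])
Q=np.array([cast("top",c(*p),12) for p in[(208,304),(711,291),(722,507),(210,522)]]);print("plate",Q.round(1),Q.mean(0).round(1),[np.linalg.norm(Q[i]-Q[i-1]).round() for i in range(4)])
Qs=np.array([cast("side",s(*p),12) for p in[(376,402),(598,88),(777,150),(582,492)]]);print("plateside",Qs.round(1),Qs.mean(0).round(1))
print("ringfree",cast("top",c(608,402),12),cast("side",s(647,177),12))
print("knob tri",tri({"top":c(320,392),"side":(344.6,221.4)}), cast("top",c(320,392),85),cast("side",(344.6,221.4),77))
for z,p in((86,(163,84)),(86,(476,80)),(91,(163,238)),(91,(510,238)),(91,(163,254)),(91,(509,254)),(25,(165,268))):print("cup",z,cast("top",c(*p),z).round(1))
print("door handle top",cast("top",c(452,265),118),cast("top",c(452,318),60),cast("side",s(520,147),118))
print("tampL",tri({"top":(299,161.9),"side":(271.4,203.1)}),"R",tri({"top":(345.5,163.7),"side":(303,170.2)}))
print("tampL",cast("side",(271.4,203.1),118),"R",cast("side",(303,170.2),118))
print("door top corners side",cast("side",s(487,118),91),cast("side",s(318,328),91),cast("side",s(308,320),91))
E
```

```text
mat [[608.2 465.8   4. ]
 [616.5 317.3   4. ]
 [369.  302.8   4. ]
 [359.9 450.9   4. ]] [488.4 384.2   4. ] [np.float64(249.0), np.float64(149.0), np.float64(248.0), np.float64(148.0)]
plate [[ 594.4   47.6   12. ]
 [ 601.7 -320.6   12. ]
 [ 445.  -323.6   12. ]
 [ 435.4   45.5   12. ]] [ 519.1 -137.8   12. ] [np.float64(159.0), np.float64(368.0), np.float64(157.0), np.float64(369.0)]
plateside [[ 590.2   47.8   12. ]
 [ 597.7 -321.    12. ]
 [ 441.5 -321.7   12. ]
 [ 433.7   46.2   12. ]] [ 515.8 -137.2   12. ]
ringfree [ 520.9225027  -243.66277951   12.        ] [ 518.79989686 -244.35346273   12.        ]
knob tri (array([523.85350309, -36.13173642,  77.14349716]), array([1.57937519])) [524.37534255 -35.87294666  85.        ] [522.84118593 -36.58985908  77.        ]
cup 86 [741.3  73.5  86. ]
cup 86 [ 742.2 -145.9   86. ]
cup 91 [631.1  72.2  91. ]
cup 91 [ 629.4 -167.2   91. ]
cup 91 [619.9  72.1  91. ]
cup 91 [ 618.3 -166.3   91. ]
cup 25 [619.5  78.   25. ]
door handle top [ 607.05278383 -125.42843536  118.        ] [ 577.6658383  -128.46428142   60.        ] [ 571.66228693 -125.61856036  118.        ]
tampL (array([689.58898199,  31.33673002, 120.3210034 ]), array([3.57642742])) R (array([ 683.53963066, -106.84222925,  119.814509  ]), array([2.86645927]))
tampL [688.44791172  28.94983227 118.        ] R [ 682.61102498 -109.02467121  118.        ]
door top corners side [ 620.06126584 -167.49228275   91.        ] [620.47877426  64.96787527  91.        ] [629.92837715  62.31604384  91.        ]
```

```bash
python3 - <<'E'
from h import *
print(shift([523.4,-36,150]))
E
```

```text
[-0.49050631  0.06640639 -0.38838582]
```

Request:
carry_out(increments=[[[-0.49, 0, -0.388], 16, 0.2], [[-0.49, 0, -0.388], 16, 0.2], [[-0.49, 0, -0.388], 16, 0.2], [[-0.49, 0, -0.388], 16, 0.2], [[-0.49, 0.02, -0.388], 16, 0.2], [[-0.49, 0.04, -0.388], 16, 0.2], [[-0.49, 0.066, -0.388], 16, 0.2], [[-0.49, 0.066, -0.388], 16, 0.2]], newtons=25)

```text
time_s: 1.1
eef_pos: [450.4, -140.6, 178.5]
orientation: [0.005, -0.005, 0.708, -0.707]
wrist_force: [0.7, -1.4, -0.2]
grip_width: 56.4
```

```bash
python3 - <<'E'
from h import *
s=bot.sense();print(s["time_s"],s["eef_pos"],s["joints"],s["grip_width"],Rt(s).round(3));print(shift([523.4,-36,150]))
E
```

```text
1.1 [ 450.3795883  -140.63385439  178.51341879] [-4.51218171e-01  1.47130453e-01  1.77557717e+00  1.22068413e-03
  1.21930366e+00  1.10459950e+00] 56.38306624994578 [[-1.     0.     0.015]
 [-0.015  0.001 -1.   ]
 [-0.    -1.    -0.001]]
[-0.07453187  0.0286494  -0.10352513]
```

Request:
carry_out(increments=[[[-0.0745, 0.0286, -0.1035], 0, 0.2], [[-0.0745, 0.0286, -0.1035], 0, 0.2], [[-0.0745, 0.0286, -0.1035], 0, 0.2], [[-0.0745, 0.0286, -0.1035], 0, 0.2], [[-0.0745, 0.0286, -0.1035], 0, 0.2]])

```text
time_s: 1.72
eef_pos: [522.7, -37.3, 150.3]
orientation: [0.005, -0.005, 0.707, -0.707]
wrist_force: [0.6, -0.4, 1.0]
grip_width: 56.7
```

```bash
python3 - <<'E'
from h import *
for n in("side","top"):
    im=bot.capture(n); cv2.imwrite(f"pics/{n}1.png",im)
    x=bot.sense()["eef_pos"];u,v=proj(n,[523,-36,80]).astype(int);print(proj(n,x))
    cv2.imwrite(f"pics/{n}1c.png",cv2.resize(im[v-75:v+75,u-100:u+100],None,fx=4,fy=4,interpolation=cv2.INTER_CUBIC))
s=bot.sense();print(s["time_s"],s["eef_pos"],s["wrist_force"],shift([523.4,-36,77]))
E
```

```text
[345.61983801 200.098207  ]
[322.46015924 217.71313851]
1.825 [522.85142129 -37.4498677  150.50430773] [ 0.70383796 -1.13777932  0.30307648] [-0.00052585  0.0735056  -0.00139159]
```

View pics/side1c.png

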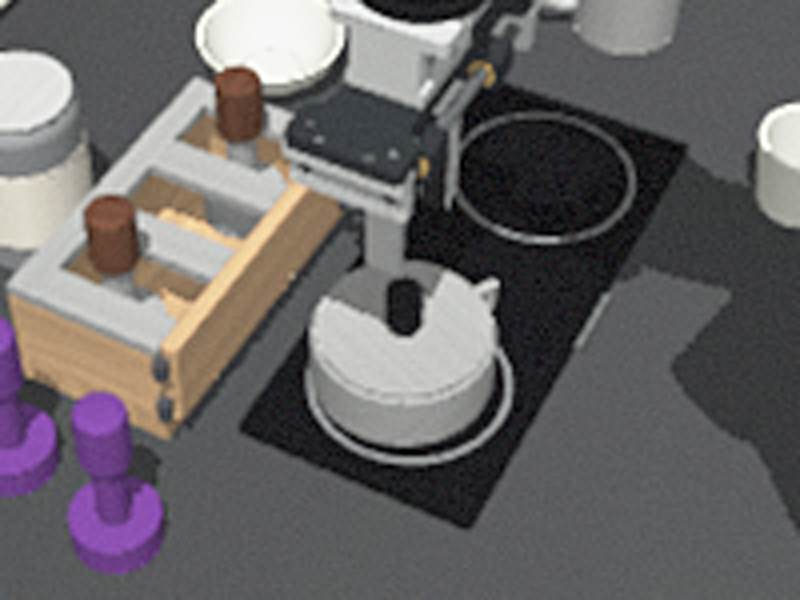

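View pics/top1c.png

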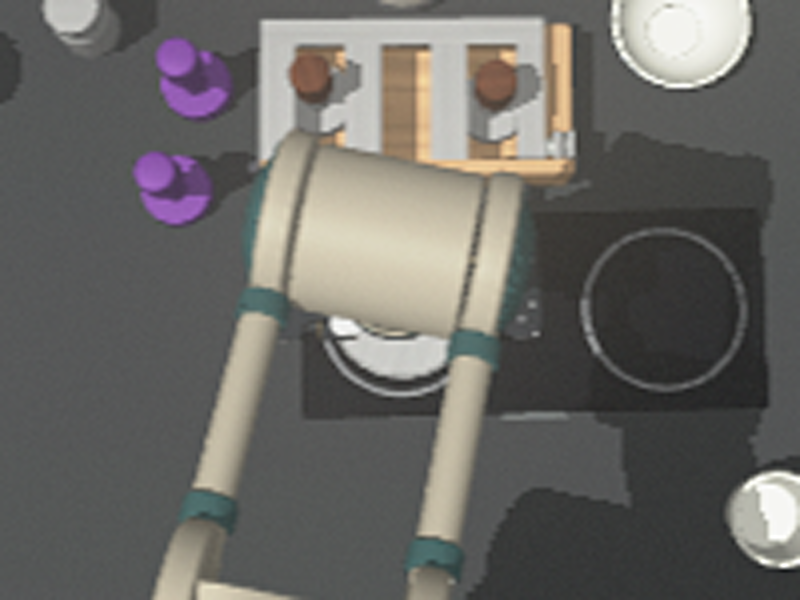

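Request:
carry_out(increments=[[[0, 0.035, -0.001], 0, 0.2], [[0, 0.07, -0.001], 0, 0.2], [[0, 0.0725, -0.001], 0, 0.2], [[0, 0.0725, -0.001], 0, 0.2], [[0, 0.0725, -0.001], 0, -1], [[0, 0.0725, -0.001], 0, -1], [[0, 0.0725, -0.001], 0, -1], [[0, 0.0725, -0.001], 0, -1]])

```text
time_s: 2.82
eef_pos: [523.1, -35.8, 78.5]
orientation: [0.005, -0.004, 0.708, -0.707]
wrist_force: [-0.4, 2.4, 2.8]
grip_width: 23.5
```

```bash
python3 - <<'E'
from h import *
s=bot.sense();print(s["time_s"],s["eef_pos"],s["grip_width"],s["wrist_force"],shift([519.8,-243,77]))
E
```

```text
2.825 [523.12764152 -35.845461    78.46308586] 23.534583204410964 [-0.35651863  2.39051619  2.77116493] [0.00582434 0.00111573 0.20710154]
```

Request:
carry_out(increments=[[[0.001, 0, 0.02], 0, -1], [[0.002, 0, 0.05], 0, -1], [[0.003, 0, 0.08], 0, -1], [[0.003, 0, 0.11], 0, -1], [[0.004, 0, 0.14], 0, -1], [[0.005, 0, 0.17], 0, -1], [[0.006, 0, 0.195], 0, -1], [[0.006, 0, 0.207], 0, -1]])

```text
time_s: 3.82
eef_pos: [519.1, -242.6, 77.7]
orientation: [0.004, -0.004, 0.709, -0.706]
wrist_force: [-0.4, 5.1, 1.3]
grip_width: 23.5
```

```bash
python3 - <<'E'
from h import *
s=bot.sense();print(s["time_s"],s["eef_pos"],s["grip_width"],s["wrist_force"],shift([519.8,-243,77]))
for n in("side",):
    im=bot.capture(n); cv2.imwrite(f"pics/{n}2.png",im)
    u,v=proj(n,[520,-243,12]).astype(int)
    cv2.imwrite(f"pics/{n}2c.png",cv2.resize(im[v-75:v+75,u-100:u+100],None,fx=4,fy=4,interpolation=cv2.INTER_CUBIC))
E
```

```text
3.825 [ 519.0882661  -242.56258913   77.74567675] 23.520811033184003 [-0.42910655  5.08244491  1.27185505] [-0.00070698  0.00074387  0.00044806]
```

View pics/side2c.png

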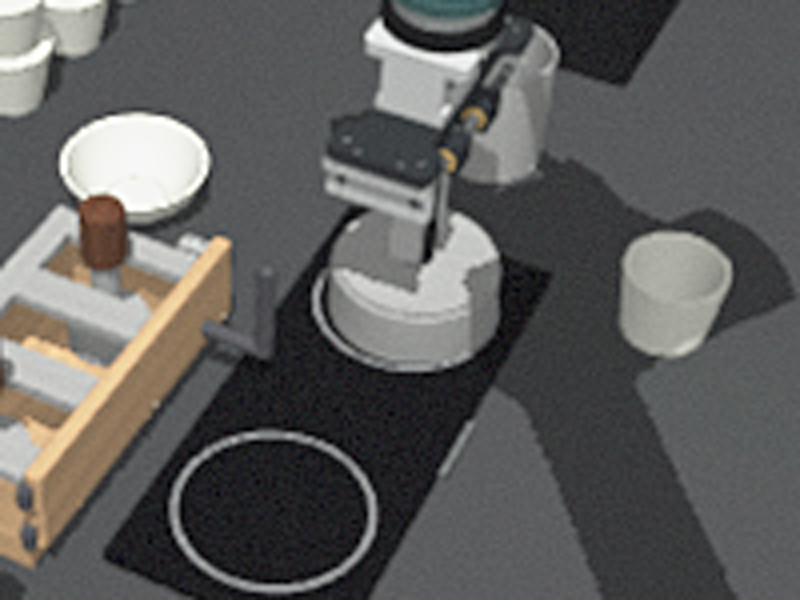

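Request:
carry_out(increments=[[[0, 0, 0], 0, 0], [[0, 0, 0], 0, 0], [[0, -0.03, 0], 0, 0], [[0, -0.08, 0], 0, 0], [[0, -0.13, 0], 0, 0], [[0.12, -0.13, 0], 0, 0], [[0.12, -0.13, 0], 0, 0], [[0.12, -0.13, 0], 0, 0]])

```text
time_s: 4.88
eef_pos: [395.8, -244.4, 208.0]
orientation: [0.003, -0.004, 0.708, -0.706]
wrist_force: [-0.4, 0.4, 0.6]
grip_width: 46.7
```

```bash
python3 - <<'E'
from h import *
for n,sz in(("side",(75,100)),("top",(75,100))):
    im=bot.capture(n); cv2.imwrite(f"pics/{n}3.png",im)
    u,v=proj(n,[520,-140,12]).astype(int);print(n,u,v)
    cv2.imwrite(f"pics/{n}3c.png",cv2.resize(im[v-75:v+75,u-100:u+100],None,fx=4,fy=4,interpolation=cv2.INTER_CUBIC))
s=bot.sense();print(s["time_s"],s["eef_pos"],s["grip_width"],s["wrist_force"])
E
```

```text
side 362 212
top 355 221
4.975 [ 399.65014929 -245.73986254  208.3328134 ] 47.02352570464159 [-0.0536195   0.1280362   0.22848463]
```

View pics/side3c.png

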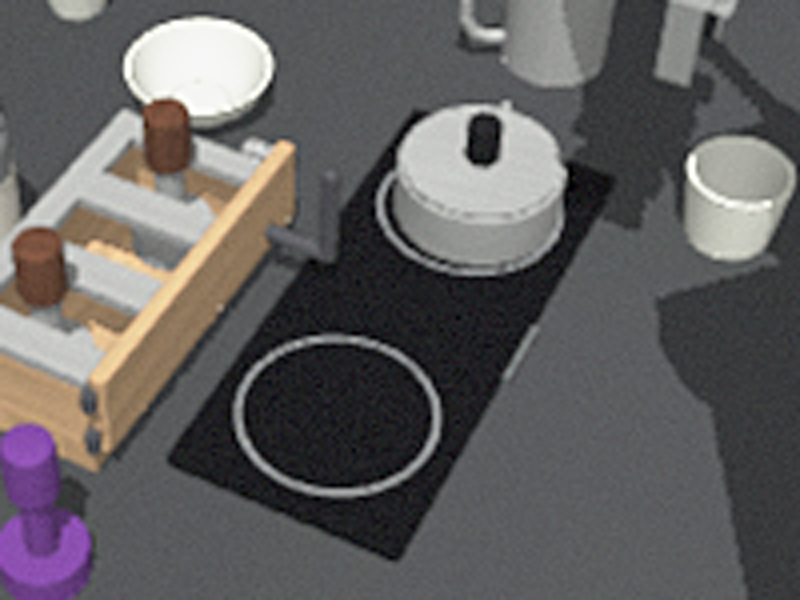

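View pics/top3c.png

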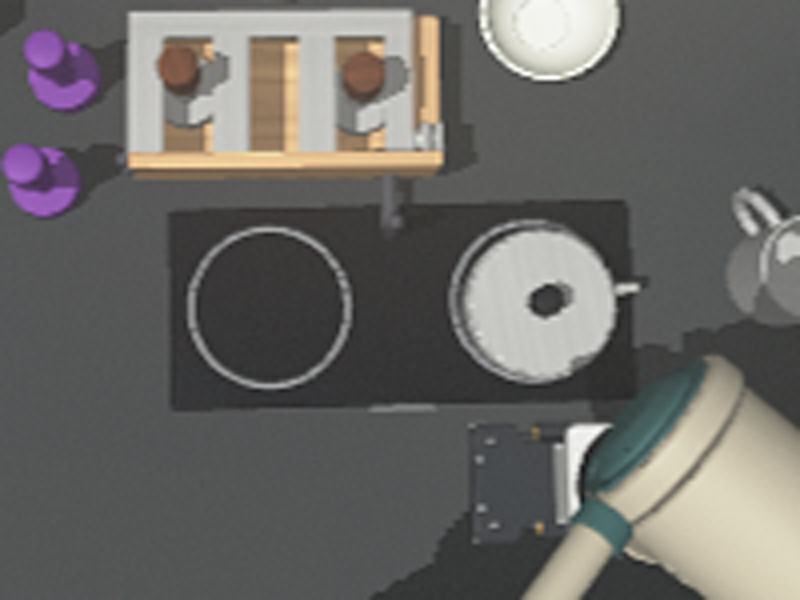

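```bash
python3 - <<'E'
from h import *
s=lambda u,v:(262+(u+.5)/4-.5,137+(v+.5)/4-.5)
t=lambda u,v:(255+(u+.5)/4-.5,146+(v+.5)/4-.5)
print("ringdoor",cast("side",s(338,415.5),12),cast("top",t(270,307),12))
print("ringfree top",cast("top",t(532,301.5),12))
print("knob",cast("side",s(486,139),77),cast("top",t(547,300),85))
print("handle",cast("side",s(331,180),116),cast("top",t(392,217),82))
from scipy.spatial.transform import Rotation
e=bot.sense();print(e["joints"],shift([573,-126.5,150]))
E
```

```text
ringdoor [514.83154663 -33.19541063  12.        ] [517.4455033 -33.7683355  12.       ]
ringfree top [ 520.85248195 -243.11836877   12.        ]
knob [ 514.90863891 -247.3686276    77.        ] [ 517.5802247 -243.2817519   85.       ]
handle [ 570.00130228 -124.12394967  116.        ] [ 581.38231393 -128.07646426   82.        ]
[-0.70137326  0.11983367  1.7306955   0.00204857  1.28961563  0.85816914] [-0.17447469  0.05881244 -0.11734868]
```

Request:
carry_out(increments=[[[0, 0, 0], -10, -0.1], [[-0.01, 0.01, -0.01], -20, -0.1], [[-0.05, 0.03, -0.03], -30, -0.1], [[-0.1, 0.05, -0.07], -40, -0.1], [[-0.14, 0.05, -0.1], -50, -0.1], [[-0.17, 0.05, -0.117], -60, -0.1], [[-0.173, 0.059, -0.117], -70, -0.1], [[-0.173, 0.059, -0.117], -80, -0.1]])

```text
time_s: 5.98
eef_pos: [573.6, -125.4, 148.3]
orientation: [-0.46, 0.459, -0.537, 0.537]
wrist_force: [-0.6, -0.7, 0.1]
grip_width: 42.5
```

```bash
python3 - <<'E'
from h import *
s=bot.sense();r=Rt(s);print(s["time_s"],s["eef_pos"],np.degrees(np.arctan2(r[1,2],r[0,2])),s["joints"].round(2) if hasattr(s["joints"],"round") else s["joints"],shift([572,-126.5,150]),shift([572,-126.5,88]))
E
```

```text
5.975 [ 573.58012685 -125.44249775  148.27960195] -8.893633012657903 [-0.33  0.34  1.59  0.    1.21 -0.18] [ 0.0012868  -0.00172394 -0.00139537] [ 0.00136857  0.06027595 -0.00147724]
```

Request:
carry_out(increments=[[[0.001, 0, -0.0015], -9, -0.1], [[0.001, 0, -0.0015], -9, -0.1]])

```text
time_s: 6.22
eef_pos: [573.5, -125.5, 147.7]
orientation: [0.501, -0.5, 0.5, -0.5]
wrist_force: [0.4, 0.3, -0.5]
grip_width: 42.3
```

```bash
python3 - <<'E'
from h import *
im=bot.capture("side"); u,v=proj("side",[572,-126,100]).astype(int)
cv2.imwrite("pics/s4c.png",cv2.resize(im[v-60:v+60,u-80:u+80],None,fx=5,fy=5,interpolation=cv2.INTER_CUBIC))
s=bot.sense();r=Rt(s);print(s["eef_pos"],np.degrees(np.arctan2(r[1,2],r[0,2])),shift([572,-126.5,88]))
E
```

```text
[ 573.1933483  -125.6600156   147.82957643] 0.012396220798374786 [ 0.00091021  0.05982635 -0.00129916]
```

View pics/s4c.png

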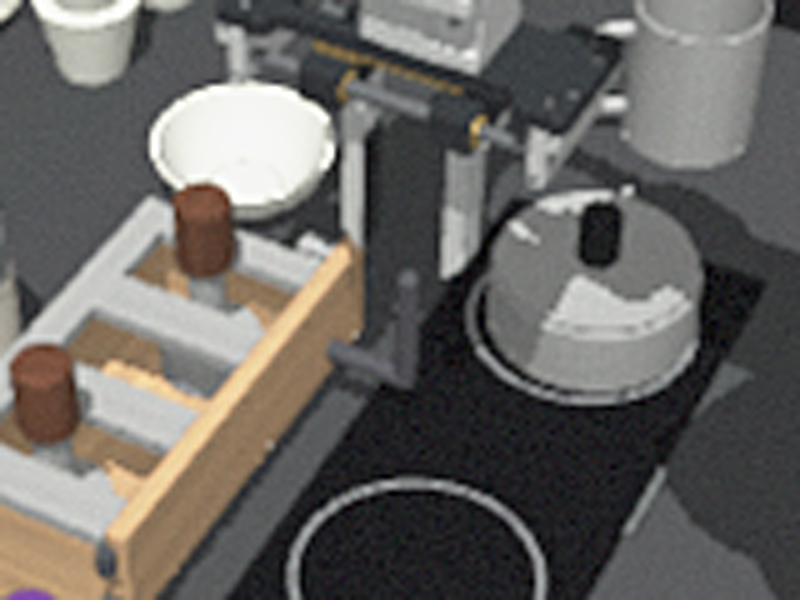

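Request:
carry_out(increments=[[[0.001, 0.02, -0.001], 0, -0.1], [[0.001, 0.04, -0.001], 0, -0.1], [[0.001, 0.06, -0.001], 0, -0.1], [[0.001, 0.06, -0.001], 0, -0.1], [[0.001, 0.06, -0.001], 0, -1], [[0.001, 0.06, -0.001], 0, -1], [[0.001, 0.06, -0.001], 0, -1], [[0.001, 0.06, -0.001], 0, -1]], newtons=20)

```text
time_s: 7.28
eef_pos: [575.2, -126.8, 88.7]
orientation: [0.502, -0.498, 0.498, -0.502]
wrist_force: [6.2, 1.2, -1.8]
grip_width: 11.6
```

```bash
python3 - <<'E'
from h import *
s=bot.sense();print(s["eef_pos"],s["grip_width"],s["wrist_force"],Rt(s).round(3))
E
```

```text
[ 575.1668004  -126.77285052   88.69232235] 11.59808159447987 [ 6.20236207  1.22522609 -1.7939844 ] [[-0.     0.008  1.   ]
 [-1.     0.001 -0.   ]
 [-0.001 -1.     0.008]]
```

```bash
python3 - <<'E'
from h import *
f=lambda a:np.array([-202*np.sin(a)-57*np.cos(a),-202*np.cos(a)+57*np.sin(a)])
for d in range(5,96,5):
    w=(f(np.radians(d))-f(0))/1000;print(d,"x",(-w[1]).round(3),"z",w[0].round(3))
E
```

```text
5 x -0.006 z -0.017
10 x -0.013 z -0.034
15 x -0.022 z -0.05
20 x -0.032 z -0.066
25 x -0.043 z -0.08
30 x -0.056 z -0.093
35 x -0.069 z -0.106
40 x -0.084 z -0.117
45 x -0.099 z -0.126
50 x -0.116 z -0.134
55 x -0.133 z -0.141
60 x -0.15 z -0.146
65 x -0.168 z -0.15
70 x -0.186 z -0.152
75 x -0.205 z -0.153
80 x -0.223 z -0.152
85 x -0.241 z -0.149
90 x -0.259 z -0.145
95 x -0.276 z -0.139
```

Request:
carry_out(increments=[[[-0.006, 0, -0.017], 5, -1], [[-0.013, 0, -0.034], 10, -1], [[-0.022, 0, -0.05], 15, -1], [[-0.032, 0, -0.066], 20, -1], [[-0.043, 0, -0.08], 25, -1], [[-0.056, 0, -0.093], 30, -1], [[-0.069, 0, -0.106], 35, -1], [[-0.084, 0, -0.117], 40, -1]])

```text
time_s: 8.28
eef_pos: [459.3, -42.0, 88.6]
orientation: [-0.301, 0.293, -0.64, 0.643]
wrist_force: [4.1, 2.2, -0.1]
grip_width: 11.5
```

```bash
python3 - <<'E'
from h import *
s=bot.sense();r=Rt(s);print(s["time_s"],s["eef_pos"],s["grip_width"],s["wrist_force"],s["torque"],np.degrees(np.arctan2(r[1,2],r[0,2])),s["joints"].round(2))
f=lambda a:np.array([632-202*np.sin(a)-57*np.cos(a),75-202*np.cos(a)+57*np.sin(a),88])
for d in range(45,98,5):
    print(d,shift(f(np.radians(d))).round(3))
im=bot.capture("side");cv2.imwrite("pics/s5.png",im)
E
```

```text
8.275 [459.28125617 -42.01129849  88.56447505] 11.496603333853843 [ 4.11438922  2.21504488 -0.06549611] [ 0.42959786 -0.38178938 -0.04090928] -40.27469876746243 [-0.25  0.22  1.94  0.01  0.97  0.45]
45 [-0.004  0.    -0.017]
50 [-0.011  0.    -0.034]
55 [-0.02  0.   -0.05]
60 [-0.03   0.    -0.066]
65 [-0.041  0.    -0.08 ]
70 [-0.054  0.    -0.094]
75 [-0.067  0.    -0.106]
80 [-0.082  0.    -0.117]
85 [-0.098  0.    -0.127]
90 [-0.114  0.    -0.135]
95 [-0.131  0.001 -0.142]
```

View pics/s5.png

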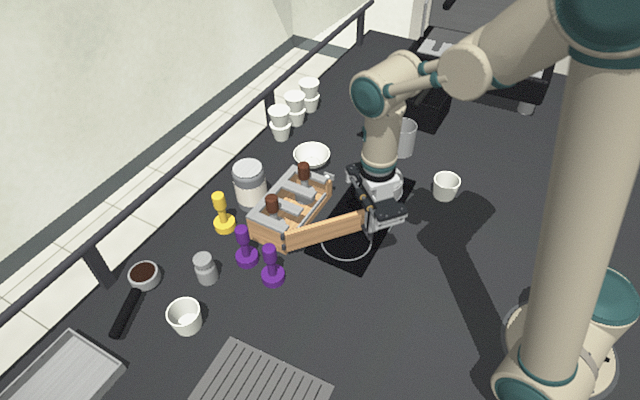

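Request:
carry_out(increments=[[[-0.008, 0, -0.026], 8, -1], [[-0.017, 0, -0.045], 14, -1], [[-0.03, 0, -0.066], 20, -1], [[-0.041, 0, -0.08], 25, -1], [[-0.054, 0, -0.094], 30, -1], [[-0.067, 0, -0.106], 35, -1], [[-0.082, 0, -0.117], 40, -1], [[-0.106, 0, -0.131], 47.5, -1]])

```text
time_s: 9.32
eef_pos: [430.8, 125.4, 89.0]
orientation: [0.018, -0.005, 0.708, -0.706]
wrist_force: [10.6, -3.3, -12.7]
grip_width: 11.5
```

Request:
carry_out(increments=[[[0, 0, 0], 0, -1], [[0, 0, 0], 0, -1], [[0, 0, 0], 0, -0.4], [[0, 0, 0], 0, -0.4], [[0, -0.02, 0], 0, -0.4], [[0, -0.06, 0], 0, -0.4], [[0, -0.11, 0], 0, -0.4], [[0, -0.11, 0], 0, -0.2]])

```text
time_s: 10.32
eef_pos: [431.3, 125.2, 202.9]
orientation: [0.021, -0.002, 0.708, -0.706]
wrist_force: [-0.3, 0.0, -0.1]
grip_width: 35.1
```

```bash
python3 - <<'E'
from h import *
s=bot.sense();r=Rt(s);print(s["time_s"],s["eef_pos"],s["grip_width"],s["wrist_force"],np.degrees(np.arctan2(r[1,2],r[0,2])),s["joints"].round(2))
for n in("side","top"):
    im=bot.capture(n);cv2.imwrite(f"pics/{n}6.png",im)
    g=cv2.cvtColor(im,cv2.COLOR_BGR2HSV);H,S,V=[g[...,i].astype(int) for i in range(3)]
    print(n);[print(b[0],b[1].round(1)) for b in blobs(((H<12)|(H>172))&(S>90)&(V>30)&(V<150),15)]
print(shift([600,-40,190]))
E
```

```text
10.325 [431.29356467 125.2334655  202.85102122] 35.12935721530263 [-0.33973017  0.04043601 -0.13569844] -88.11166381849756 [ 0.13  0.08  1.79 -0.    1.24  1.67]
side
[297 162  12  18 174] [303.1 170.4]
[265 194  14  19 197] [271.4 203.1]
[130 263  25  19 303] [141.9 271.9]
top
[295 158  10   9  71] [299.  162.1]
[341 159  10  10  78] [345.5 163.6]
[-0.16588641  0.01196371  0.17047358]
```

View pics/side6.png

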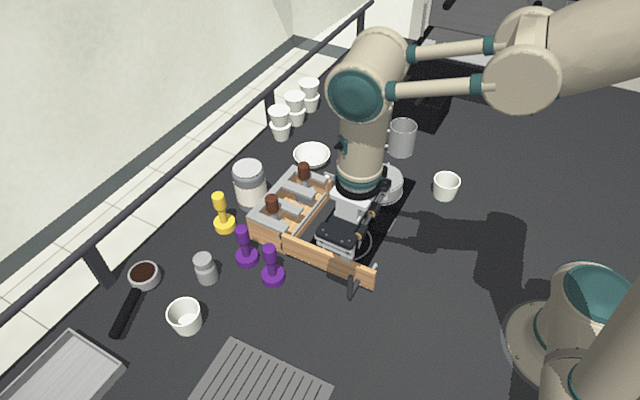

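View pics/top6.png

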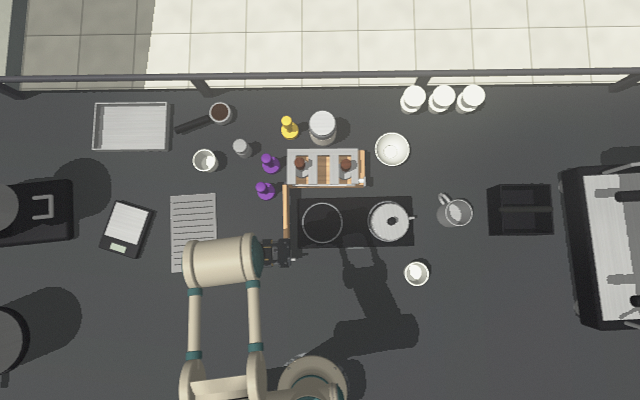

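```bash
python3 - <<'E'
from h import *
print(shift([685,-107.5,185]))
E
```

```text
[-0.24850734  0.01843259  0.2407458 ]
```

Request:
carry_out(increments=[[[-0.06, 0, 0.06], 2, 0.2], [[-0.12, 0, 0.12], 2, 0.2], [[-0.18, 0, 0.18], 2, 0.2], [[-0.2485, 0.01, 0.24], 2, 0.2], [[-0.2485, 0.018, 0.2407], 2, 0.2], [[-0.2485, 0.018, 0.2407], 2, 0.2], [[-0.2485, 0.018, 0.2407], 2, 0.2], [[-0.2485, 0.018, 0.2407], 2, 0.2]], newtons=40)

```text
time_s: 11.42
eef_pos: [683.4, -106.6, 183.8]
orientation: [0.005, 0.006, 0.708, -0.706]
wrist_force: [-0.2, 1.1, -0.1]
grip_width: 56.4
```

```bash
python3 - <<'E'
from h import *
s=bot.sense();print(s["eef_pos"],s["grip_width"],Rt(s).round(3));print(shift([685,-107.5,110]))
im=bot.capture("side"); u,v=proj("side",[685,-107,120]).astype(int)
cv2.imwrite("pics/s7c.png",cv2.resize(im[v-60:v+60,u-80:u+80],None,fx=5,fy=5,interpolation=cv2.INTER_CUBIC))
E
```

```text
[ 683.35079111 -106.62195775  183.76127881] 56.44306671092104 [[-1.     0.015 -0.002]
 [ 0.002  0.004 -1.   ]
 [-0.015 -1.    -0.004]]
[-0.0005283   0.07377382  0.00116693]
```

View pics/s7c.png

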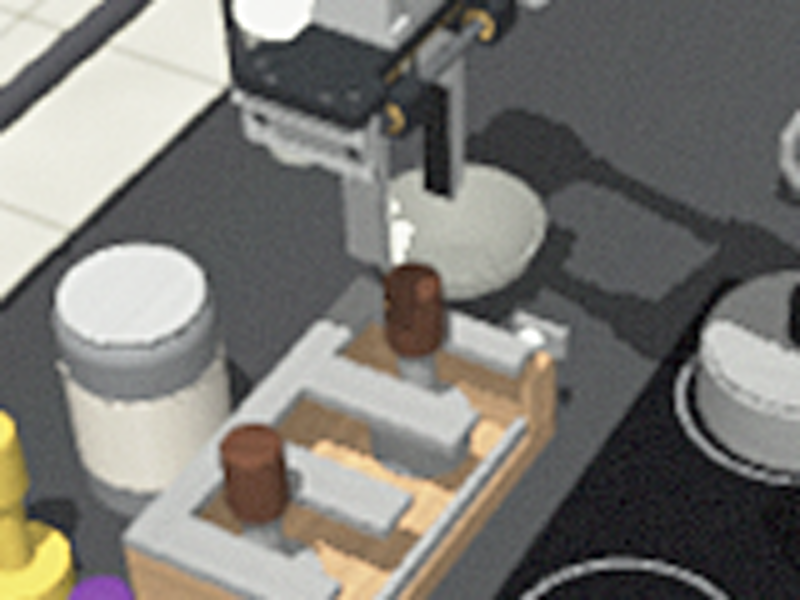

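Request:
carry_out(increments=[[[0, 0.03, 0.001], 0, 0.2], [[0, 0.06, 0.001], 0, 0.2], [[0, 0.073, 0.001], 0, 0.2], [[0, 0.073, 0.001], 0, 0.2], [[0, 0.073, 0.001], 0, -1], [[0, 0.073, 0.001], 0, -1], [[0, 0.073, 0.001], 0, -1], [[0, 0.073, 0.001], 0, -1]])

```text
time_s: 12.48
eef_pos: [685.2, -107.1, 112.6]
orientation: [0.006, 0.007, 0.708, -0.706]
wrist_force: [-0.5, 0.8, 3.5]
grip_width: 31.6
```

```bash
python3 - <<'E'
from h import *
s=bot.sense();print(s["eef_pos"],s["grip_width"],s["wrist_force"]);x,y,z=s["eef_pos"]
print(shift([x,y,z+24]),shift([x,-104,z+24]),shift([560,-104,z+24]))
im=bot.capture("side"); u,v=proj("side",[685,-107,120]).astype(int)
cv2.imwrite("pics/s8c.png",cv2.resize(im[v-60:v+60,u-80:u+80],None,fx=5,fy=5,interpolation=cv2.INTER_CUBIC))
E
```

```text
[ 685.19901706 -107.07109978  112.58328084] 31.56222622749416 [-0.49764544  0.825854    3.45115468]
[-4.34976571e-04 -2.39959194e-02 -8.15400188e-05] [-0.00043032 -0.02398557 -0.00315262] [ 0.12474799 -0.02625531 -0.00297045]
```

View pics/s8c.png

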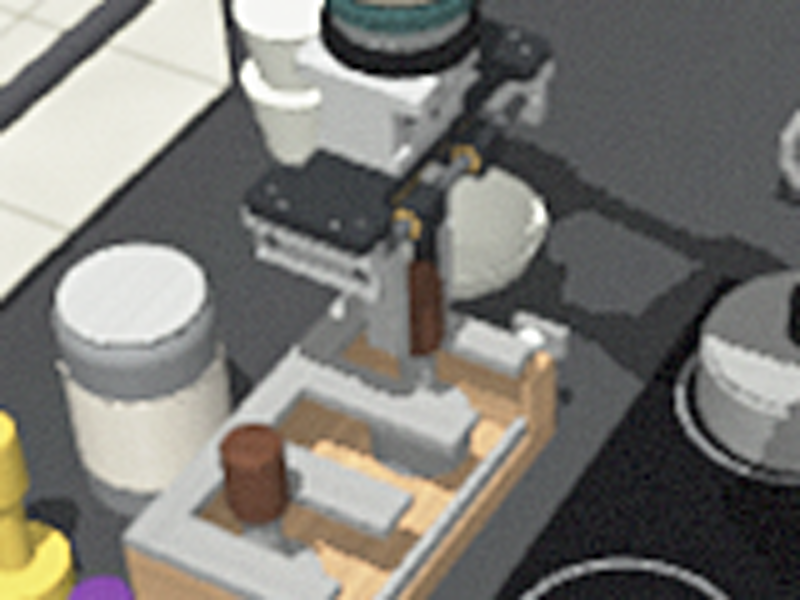

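Request:
carry_out(increments=[[[0, -0.01, 0], 0, -1], [[0, -0.02, 0], 0, -1], [[0, -0.024, -0.001], 0, -1], [[0, -0.024, -0.003], 0, -1], [[0, -0.024, -0.003], 0, -1], [[0, -0.024, -0.003], 0, -1]])

```text
time_s: 13.28
eef_pos: [684.5, -104.0, 136.1]
orientation: [0.006, 0.007, 0.708, -0.706]
wrist_force: [0.1, -0.2, -3.1]
grip_width: 31.1
```

```bash
python3 - <<'E'
from h import *
s=bot.sense();print(s["eef_pos"],s["grip_width"],s["wrist_force"]);x,y,z=s["eef_pos"]
print(shift([555,-104,136.5]))
im=bot.capture("side"); u,v=proj("side",[685,-107,80]).astype(int)
cv2.imwrite("pics/s9c.png",cv2.resize(im[v-60:v+60,u-80:u+80],None,fx=5,fy=5,interpolation=cv2.INTER_CUBIC))
E
```

```text
[ 684.49763255 -104.03483442  136.13869652] 31.131856625530013 [ 0.10465023 -0.15192895 -3.14626378]
[ 0.12947187 -0.00260458  0.00014426]
```

View pics/s9c.png

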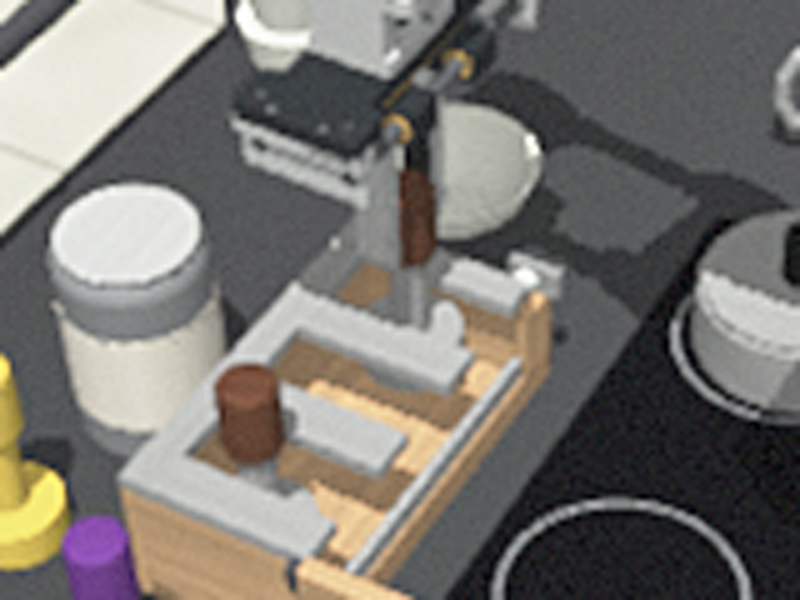

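Request:
carry_out(increments=[[[0.012, 0, 0], 0, -1], [[0.03, -0.0005, 0], 0, -1], [[0.05, -0.001, 0], 0, -1], [[0.07, -0.0015, 0], 0, -1], [[0.09, -0.002, 0], 0, -1], [[0.11, -0.0025, 0], 0, -1], [[0.13, -0.0025, 0], 0, -1], [[0.13, -0.0025, 0], 0, -1]])

```text
time_s: 14.32
eef_pos: [552.3, -103.6, 136.5]
orientation: [0.005, 0.006, 0.708, -0.706]
wrist_force: [0.2, -0.1, -2.7]
grip_width: 31.4
```

```bash
python3 - <<'E'
from h import *
s=bot.sense();print(s["eef_pos"],s["grip_width"],s["wrist_force"]);x,y,z=s["eef_pos"]
for n in ("side",):
    im=bot.capture(n); u,v=proj(n,[x,y,80]).astype(int)
    cv2.imwrite("pics/s10c.png",cv2.resize(im[v-60:v+60,u-80:u+80],None,fx=5,fy=5,interpolation=cv2.INTER_CUBIC))
print(shift([x,y,245]),shift([548,388,245]),shift([548,388,104]))
E
```

```text
[ 552.34330403 -103.56709147  136.52908421] 31.357236688536823 [ 0.24432373 -0.09161142 -2.72762467]
[-0.00024515 -0.10824356 -0.00069461] [ 0.00505564 -0.10667021 -0.49224979] [ 0.00762167  0.03430562 -0.49177089]
```

View pics/s10c.png

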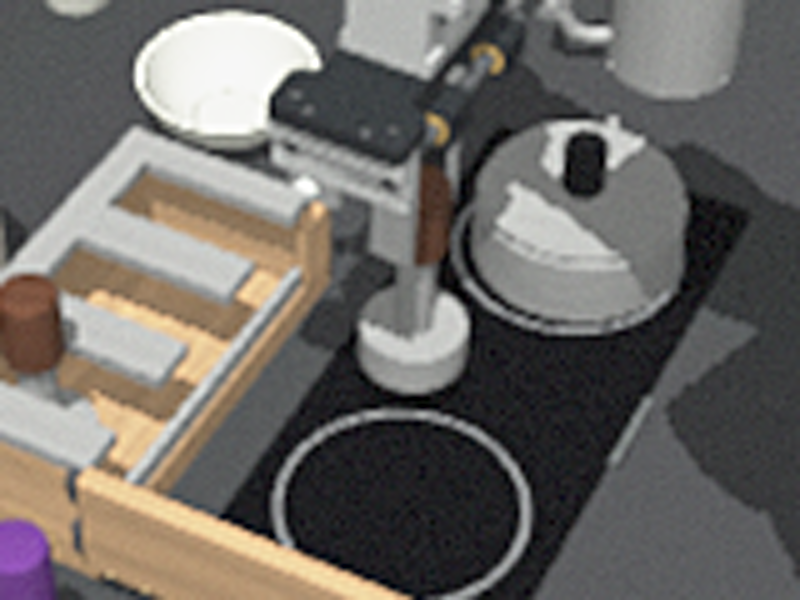

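Request:
carry_out(increments=[[[0, -0.05, 0], 0, -1], [[0, -0.1, -0.01], 0, -1], [[0, -0.108, -0.05], 0, -1], [[0, -0.108, -0.1], 0, -1], [[0, -0.108, -0.15], 0, -1], [[0.002, -0.108, -0.2], 0, -1], [[0.002, -0.108, -0.25], 0, -1], [[0.003, -0.108, -0.3], 0, -1]])

```text
time_s: 15.38
eef_pos: [550.6, 197.9, 245.9]
orientation: [0.006, 0.008, 0.708, -0.706]
wrist_force: [0.9, 0.1, -2.2]
grip_width: 31.3
```

```bash
python3 - <<'E'
from h import *
s=bot.sense();print(s["eef_pos"],s["grip_width"],s["wrist_force"],s["joints"].round(2));x,y,z=s["eef_pos"]
print(shift([548,388,245]),shift([548,388,130]))
E
```

```text
[550.57921127 197.85532633 245.85290568] 31.25260073889855 [ 0.9025455   0.09365137 -2.24172836] [ 0.23  0.27  1.45 -0.    1.41  1.8 ]
[ 0.00293669  0.00152693 -0.19013527] [ 0.00521142  0.11650358 -0.18969265]
```

Request:
carry_out(increments=[[[0.003, 0, -0.05], 0, -1], [[0.003, 0, -0.1], 0, -1], [[0.003, 0, -0.15], 0, -1], [[0.003, 0.02, -0.19], 0, -1], [[0.003, 0.07, -0.19], 0, -1], [[0.005, 0.11, -0.19], 0, -1], [[0.005, 0.1165, -0.19], 0, -1], [[0.005, 0.1165, -0.19], 0, -1]])

```text
time_s: 16.38
eef_pos: [549.3, 388.9, 130.6]
orientation: [0.007, 0.008, 0.709, -0.705]
wrist_force: [0.3, 0.1, -2.4]
grip_width: 31.4
```

```bash
python3 - <<'E'
from h import *
s=bot.sense();print(s["eef_pos"],s["grip_width"],s["wrist_force"],Rt(s).round(3));x,y,z=s["eef_pos"]
print(shift([548,388,97]))
im=bot.capture("side"); u,v=proj("side",[x,y,50]).astype(int);u=max(u,80);v=min(v,340)
cv2.imwrite("pics/s11c.png",cv2.resize(im[v-60:v+60,u-80:u+80],None,fx=5,fy=5,interpolation=cv2.INTER_CUBIC))
E
```

```text
[549.28865752 388.86334758 130.63637109] 31.3745619584461 [ 0.31529761  0.09178754 -2.41113065] [[-1.     0.021 -0.002]
 [ 0.002  0.005 -1.   ]
 [-0.021 -1.    -0.005]]
[0.00199637 0.03359739 0.00102051]
```

View pics/s11c.png

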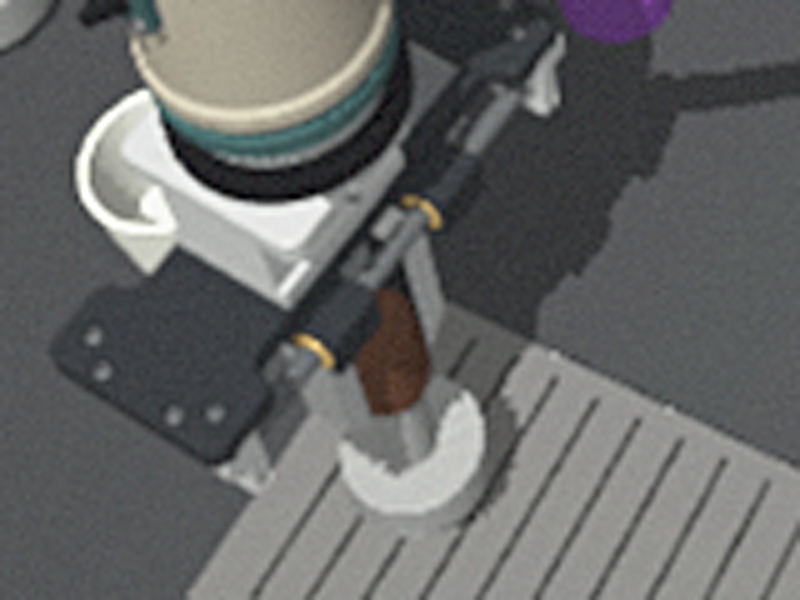

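Request:
carry_out(increments=[[[0.002, 0.015, 0.001], 0, -1], [[0.002, 0.028, 0.001], 0, -1], [[0.002, 0.032, 0.001], 0, -1], [[0.002, 0.034, 0.001], 0, -1], [[0.002, 0.034, 0.001], 0, -1]])

```text
time_s: 17.05
eef_pos: [548.7, 388.3, 97.8]
orientation: [0.007, 0.009, 0.709, -0.705]
wrist_force: [-0.6, -0.3, -3.5]
grip_width: 31.7
```

Request:
carry_out(increments=[[[0, 0.001, 0], 0, -1], [[0, 0.002, 0], 0, -1], [[0, 0.0025, 0], 0, -1]])

```text
time_s: 17.42
eef_pos: [549.3, 388.6, 96.7]
orientation: [0.008, 0.009, 0.709, -0.705]
wrist_force: [0.0, -0.1, 5.3]
grip_width: 31.3
```

Contact felt; release and rise.

Request:
carry_out(increments=[[[0, 0, 0], 0, 0], [[0, 0, 0], 0, 0], [[0, 0, 0], 0, 0], [[0, -0.03, 0], 0, 0.2], [[0, -0.09, 0], 0, 0.2], [[0, -0.14, 0], 0, 0.2], [[0, -0.14, 0.06], 0, 0.2], [[0, -0.14, 0.12], 0, 0.2]])

```text
time_s: 18.42
eef_pos: [545.9, 267.0, 236.5]
orientation: [0.009, 0.009, 0.709, -0.705]
wrist_force: [0.2, -0.4, -0.1]
grip_width: 56.4
```

```bash
python3 - <<'E'
from h import *
s=bot.sense();print(s["time_s"],s["eef_pos"],s["joints"].round(2))
for n in("side","top"):
    im=bot.capture(n);cv2.imwrite(f"pics/{n}12.png",im)
    g=cv2.cvtColor(im,cv2.COLOR_BGR2HSV);H,S,V=[g[...,i].astype(int) for i in range(3)]
    print(n);[print(b[0],b[1].round(1)) for b in blobs(((H<12)|(H>172))&(S>90)&(V>30)&(V<150),15)]
print(shift([690,31,210]))
E
```

```text
18.425 [545.87615424 267.02192967 236.49952151] [ 0.34  0.3   1.42 -0.    1.39  1.91]
side
[130 263  25  19 291] [141.9 271.8]
[219 347  19  24 319] [227.9 358. ]
top
[295 158   9   9  73] [299.  161.9]
[-0.14552228  0.02904758  0.23069335]
```

View pics/side12.png

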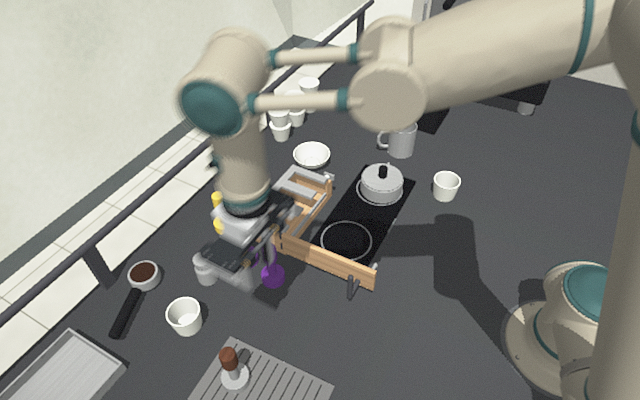

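View pics/top12.png

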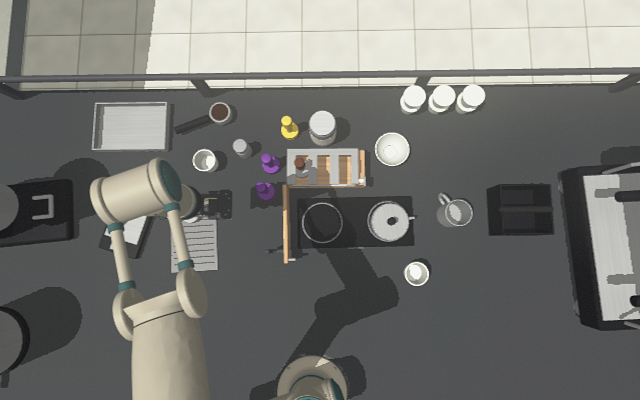

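```bash
python3 - <<'E'
from h import *
print(cast("top",(322,122),130),cast("side",(249,165),130), "tamp on mat",cast("side",(227.9,358),102))
print(shift([690,31,200]),Rt().round(3))
E
```

```text
[810.83343209 -36.81240049 130.        ] [808.18119279 -47.99384587 130.        ] tamp on mat [546.68665164 388.02736063 102.        ]
[-0.14527605  0.03904449  0.23072661] [[-1.     0.025 -0.007]
 [ 0.007  0.003 -1.   ]
 [-0.025 -1.    -0.003]]
```

Request:
carry_out(increments=[[[-0.04, 0, 0.04], 0, 0.2], [[-0.08, 0, 0.09], 0, 0.2], [[-0.11, 0.005, 0.14], 0, 0.2], [[-0.145, 0.01, 0.19], 0, 0.2], [[-0.145, 0.02, 0.2307], 0, 0.2], [[-0.1455, 0.034, 0.2307], 0, 0.2], [[-0.1455, 0.034, 0.2307], 0, 0.2], [[-0.1455, 0.034, 0.2307], 0, 0.2]])

```text
time_s: 19.52
eef_pos: [690.1, 32.8, 205.4]
orientation: [0.007, 0.011, 0.708, -0.706]
wrist_force: [0.7, -0.1, 1.0]
grip_width: 56.4
```

```bash
python3 - <<'E'
from h import *
s=bot.sense();print(s["eef_pos"],s["grip_width"],Rt(s).round(3));print(shift([690,31,110]))
im=bot.capture("side"); u,v=proj("side",[690,31,120]).astype(int)
cv2.imwrite("pics/s13c.png",cv2.resize(im[v-60:v+60,u-80:u+80],None,fx=5,fy=5,interpolation=cv2.INTER_CUBIC))
E
```

```text
[690.09166014  32.7918864  205.36566665] 56.36529993040103 [[-1.     0.025 -0.005]
 [ 0.005  0.004 -1.   ]
 [-0.025 -1.    -0.004]]
[0.00246816 0.09532582 0.00217386]
```

View pics/s13c.png

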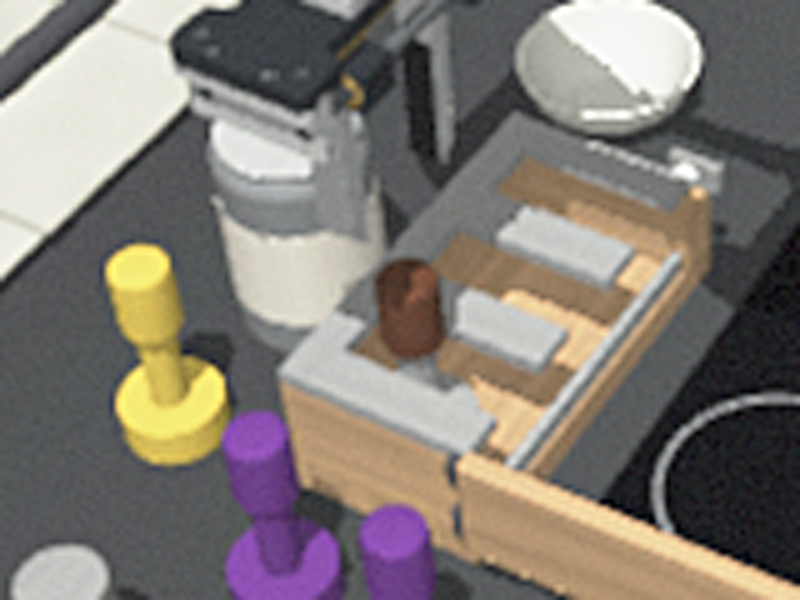

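Request:
carry_out(increments=[[[0.001, 0.04, 0.002], 0, 0.2], [[0.002, 0.08, 0.002], 0, 0.2], [[0.002, 0.0935, 0.002], 0, 0.2], [[0.002, 0.0935, 0.002], 0, 0.2], [[0.002, 0.0935, 0.002], 0, -1], [[0.002, 0.0935, 0.002], 0, -1], [[0.002, 0.0935, 0.002], 0, -1], [[0.002, 0.0935, 0.002], 0, -1]])

```text
time_s: 20.58
eef_pos: [691.3, 30.9, 113.5]
orientation: [0.008, 0.012, 0.708, -0.706]
wrist_force: [-0.4, -0.6, 5.0]
grip_width: 31.4
```

```bash
python3 - <<'E'
from h import *
s=bot.sense();print(s["eef_pos"],s["grip_width"],s["wrist_force"]);x,y,z=s["eef_pos"]
print(shift([x,y,z+24]),shift([555,y,z+24]))
E
```

```text
[691.31108761  30.87304126 113.45879223] 31.408640191404693 [-0.40728984 -0.64359499  5.01400819]
[-6.68459006e-04 -2.39905458e-02 -8.29024818e-05] [ 0.13558814 -0.02778936  0.00056499]
```

Request:
carry_out(increments=[[[0, -0.01, 0], 0, -1], [[0, -0.02, 0], 0, -1], [[-0.0005, -0.0235, 0], 0, -1], [[-0.0005, -0.0235, 0.001], 0, -1], [[-0.0005, -0.0235, 0.001], 0, -1], [[-0.0005, -0.0235, 0.001], 0, -1]])

```text
time_s: 21.32
eef_pos: [690.9, 29.8, 136.4]
orientation: [0.008, 0.011, 0.708, -0.706]
wrist_force: [-0.3, -0.5, -3.5]
grip_width: 31.4
```

```bash
python3 - <<'E'
from h import *
s=bot.sense();print(s["eef_pos"],s["grip_width"],s["wrist_force"]);x,y,z=s["eef_pos"]
print(shift([560,29.5,137.5]))
im=bot.capture("side"); u,v=proj("side",[690,31,90]).astype(int)
cv2.imwrite("pics/s14c.png",cv2.resize(im[v-60:v+60,u-80:u+80],None,fx=5,fy=5,interpolation=cv2.INTER_CUBIC))
E
```

```text
[690.87700754  29.78592565 136.44326421] 31.422682773840673 [-0.27355769 -0.50058002 -3.51760147]
[ 0.13079823 -0.00458029  0.00091327]
```

View pics/s14c.png

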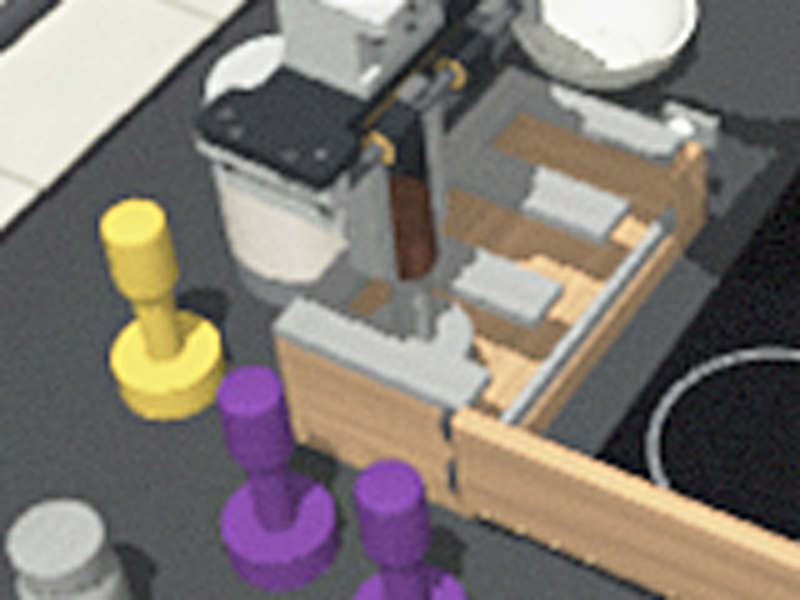

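Request:
carry_out(increments=[[[0.012, 0, 0], 0, -1], [[0.03, -0.001, 0], 0, -1], [[0.05, -0.0015, 0], 0, -1], [[0.07, -0.002, 0], 0, -1], [[0.09, -0.003, 0], 0, -1], [[0.11, -0.0035, 0], 0, -1], [[0.13, -0.0035, 0], 0, -1], [[0.13, -0.0035, 0], 0, -1]])

```text
time_s: 22.38
eef_pos: [558.5, 30.6, 136.6]
orientation: [0.007, 0.011, 0.708, -0.706]
wrist_force: [0.6, -0.4, -3.2]
grip_width: 31.4
```

```bash
python3 - <<'E'
from h import *
s=bot.sense();print(s["eef_pos"],s["grip_width"],s["wrist_force"]);x,y,z=s["eef_pos"]
for n in ("side",):
    im=bot.capture(n); u,v=proj(n,[x,y,80]).astype(int)
    cv2.imwrite("pics/s15c.png",cv2.resize(im[v-60:v+60,u-80:u+80],None,fx=5,fy=5,interpolation=cv2.INTER_CUBIC))
print(shift([x,y,255]),shift([428,381,255]))
E
```

```text
[558.5349512   30.64532879 136.59087236] 31.38630522006818 [ 0.56669311 -0.35008862 -3.16003425]
[-0.00142055 -0.11814083 -0.00057202] [ 0.13079135 -0.12058937 -0.35028874]
```

View pics/s15c.png

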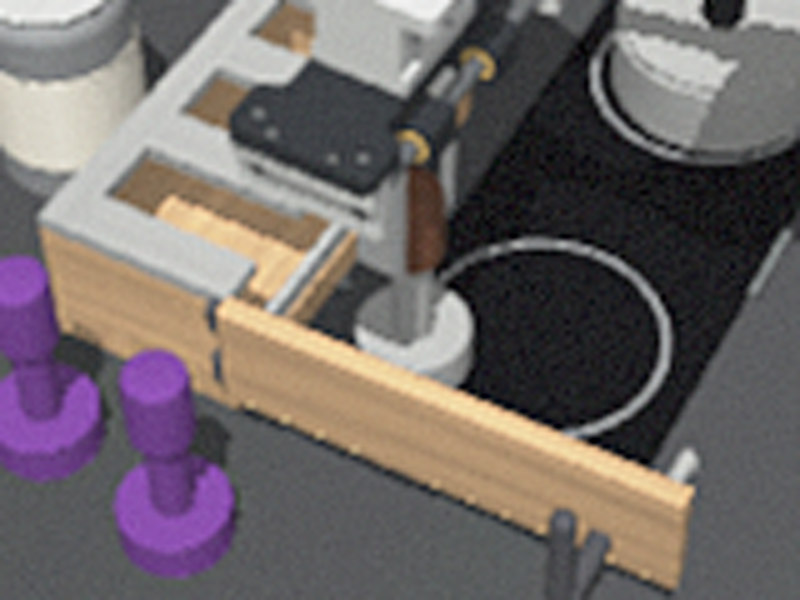

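Request:
carry_out(increments=[[[0, -0.05, 0], 0, -1], [[0, -0.1, 0], 0, -1], [[0.01, -0.118, -0.02], 0, -1], [[0.03, -0.118, -0.07], 0, -1], [[0.05, -0.118, -0.12], 0, -1], [[0.07, -0.119, -0.17], 0, -1], [[0.09, -0.12, -0.22], 0, -1], [[0.11, -0.12, -0.27], 0, -1]])

```text
time_s: 23.42
eef_pos: [446.2, 303.0, 253.4]
orientation: [0.008, 0.011, 0.708, -0.706]
wrist_force: [0.7, -0.5, -3.3]
grip_width: 31.1
```

```bash
python3 - <<'E'
from h import *
s=bot.sense();print(s["eef_pos"],s["grip_width"],s["wrist_force"],s["joints"].round(2));x,y,z=s["eef_pos"]
print(shift([428,381,250]),shift([428,381,130]))
E
```

```text
[446.17705814 302.97116077 253.44495043] 31.114176442109418 [ 0.67764661 -0.54156572 -3.32414208] [ 0.47  0.19  1.53 -0.01  1.4   2.05]
[ 0.01859467  0.00323435 -0.0779394 ] [ 0.0216826   0.12319391 -0.07752861]
```

Request:
carry_out(increments=[[[0.01, 0, -0.04], 0, -1], [[0.019, 0.01, -0.078], 0, -1], [[0.02, 0.06, -0.078], 0, -1], [[0.021, 0.1, -0.078], 0, -1], [[0.022, 0.123, -0.0775], 0, -1], [[0.022, 0.123, -0.0775], 0, -1], [[0.022, 0.138, -0.0775], 0, -1], [[0.022, 0.148, -0.0775], 0, -1]])

```text
time_s: 24.42
eef_pos: [428.4, 381.4, 105.0]
orientation: [0.008, 0.011, 0.708, -0.706]
wrist_force: [0.2, -0.2, -3.1]
grip_width: 31.6
```

```bash
python3 - <<'E'
from h import *
s=bot.sense();print(s["eef_pos"],s["wrist_force"],Rt(s).round(3));x,y,z=s["eef_pos"]
print(shift([428,381,97.5]))
im=bot.capture("side"); cv2.imwrite("pics/s16c.png",cv2.resize(im[280:400,170:330],None,fx=5,fy=5,interpolation=cv2.INTER_CUBIC))
E
```

```text
[428.42861647 381.37350723 105.04088407] [ 0.15110418 -0.17217899 -3.08835652] [[-1.     0.026 -0.004]
 [ 0.004  0.004 -1.   ]
 [-0.026 -1.    -0.004]]
[0.00062578 0.00752542 0.00040575]
```

View pics/s16c.png

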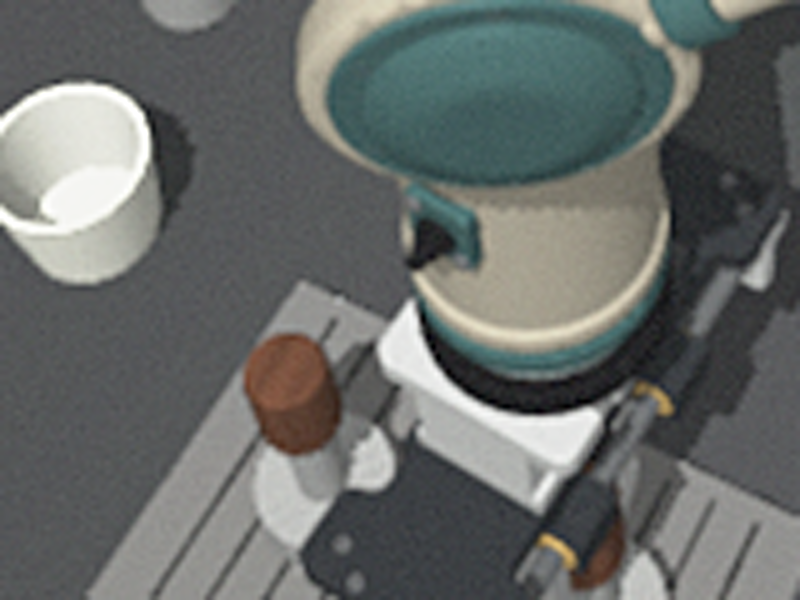

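Request:
carry_out(increments=[[[0, 0.004, 0], 0, -1], [[0, 0.007, 0], 0, -1], [[0, 0.0085, 0], 0, -1], [[0, 0.0095, 0], 0, -1], [[0, 0.0095, 0], 0, -1]])

```text
time_s: 25.1
eef_pos: [428.0, 380.8, 97.4]
orientation: [0.008, 0.011, 0.708, -0.706]
wrist_force: [-2.7, -2.0, 13.5]
grip_width: 31.4
```

Request:
carry_out(increments=[[[0, -0.001, 0], 0, -1], [[0, -0.001, 0], 0, 0], [[0, -0.001, 0], 0, 0], [[0, -0.001, 0], 0, 0], [[0, -0.05, 0], 0, 0], [[0, -0.1, 0], 0, 0], [[0, -0.15, 0.04], 0, 0], [[0, -0.15, 0.1], 0, 0]])

```text
time_s: 26.1
eef_pos: [426.4, 281.5, 251.1]
orientation: [0.012, 0.013, 0.71, -0.704]
wrist_force: [0.6, -0.7, -0.4]
grip_width: 46.8
```

Request:
carry_out(increments=[[[0.02, 0, 0.05], 0, -0.1], [[0.04, 0, 0.1], 0, -0.1], [[0.06, 0, 0.15], 0, -0.1], [[0.06, 0, 0.2], 0, -0.1]])

```text
time_s: 26.6
eef_pos: [364.6, 80.4, 247.6]
orientation: [0.012, 0.012, 0.71, -0.704]
wrist_force: [1.1, -0.2, -0.8]
grip_width: 42.7
```

```bash
python3 - <<'E'
from h import *
s=bot.sense();r=Rt(s);print(s["time_s"],s["eef_pos"],s["grip_width"],r.round(3))
for n in("side","top"):
    im=bot.capture(n);cv2.imwrite(f"pics/{n}17.png",im)
im=cv2.imread("pics/side17.png");cv2.imwrite("pics/s17c.png",cv2.resize(im[250:400,170:390],None,fx=3.6,fy=3.6,interpolation=cv2.INTER_CUBIC))
im=cv2.imread("pics/top17.png");cv2.imwrite("pics/t17c.png",cv2.resize(im[140:290,155:375],None,fx=3.6,fy=3.6,interpolation=cv2.INTER_CUBIC))
E
```

```text
26.6 [364.55225453  80.40592013 247.55452236] 42.72681785610199 [[-0.999  0.035 -0.   ]
 [ 0.     0.008 -1.   ]
 [-0.035 -0.999 -0.008]]
```

View pics/s17c.png

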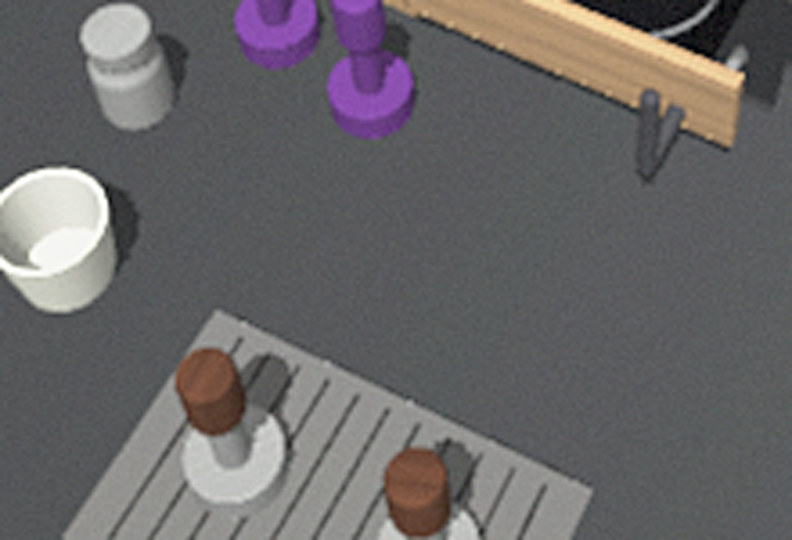

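View pics/t17c.png

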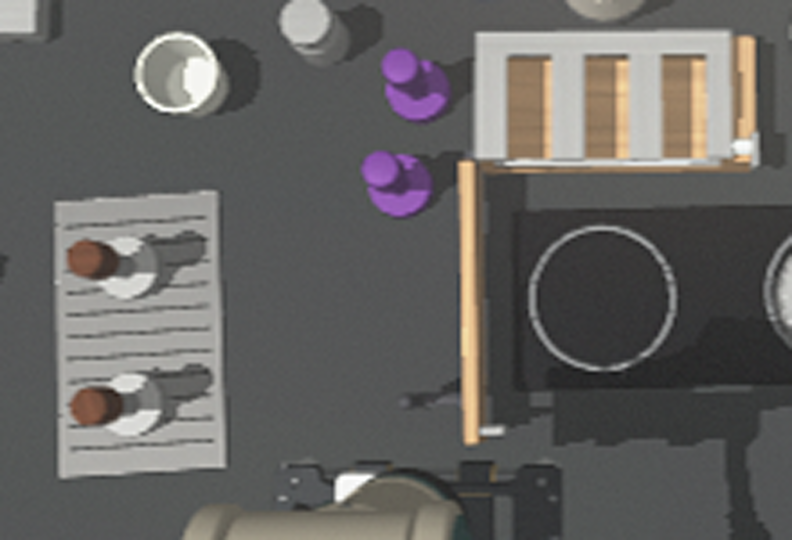

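```bash
python3 - <<'E'
from h import *
t=lambda u,v:(155+(u+.5)/3.6-.5,140+(v+.5)/3.6-.5)
s=lambda u,v:(170+(u+.5)/3.6-.5,250+(v+.5)/3.6-.5)
print("bar top",cast("side",s(650,96),118),cast("top",t(407,403),118),cast("side",s(648,170),45))
print("mat tampers",cast("side",s(210,392),102),cast("side",s(417,492),102))
print(shift([430,125.5,160]),shift([430,125.5,88]))
E
```

```text
bar top [426.66844414 126.04448245 118.        ] [427.17768219 122.9926003  118.        ] [423.82383209 128.6594876   45.        ]
mat tampers [545.94030862 388.77968385 102.        ] [425.26715523 380.0429394  102.        ]
[-0.06066598  0.09007298 -0.04785096] [-0.05813652  0.16202752 -0.04746872]
```

Request:
carry_out(increments=[[[-0.03, 0.04, -0.025], 0, -0.1], [[-0.06, 0.08, -0.048], 0, -0.1], [[-0.06, 0.09, -0.048], 0, -0.1], [[-0.06, 0.09, -0.048], 0, -0.1]])

```text
time_s: 27.2
eef_pos: [428.2, 126.0, 159.3]
orientation: [0.009, 0.014, 0.709, -0.705]
wrist_force: [-0.2, -0.1, -0.3]
grip_width: 42.4
```

```bash
python3 - <<'E'
from h import *
s=bot.sense();print(s["eef_pos"],s["grip_width"])
print(shift([429,125.5,88]))
im=bot.capture("side"); u,v=proj("side",[430,125,115]).astype(int)
cv2.imwrite("pics/s18c.png",cv2.resize(im[v-60:v+60,u-80:u+80],None,fx=5,fy=5,interpolation=cv2.INTER_CUBIC))
E
```

```text
[428.18616951 126.0477612  159.31477285] 42.42405647552578
[0.00146941 0.07130083 0.00088977]
```

View pics/s18c.png

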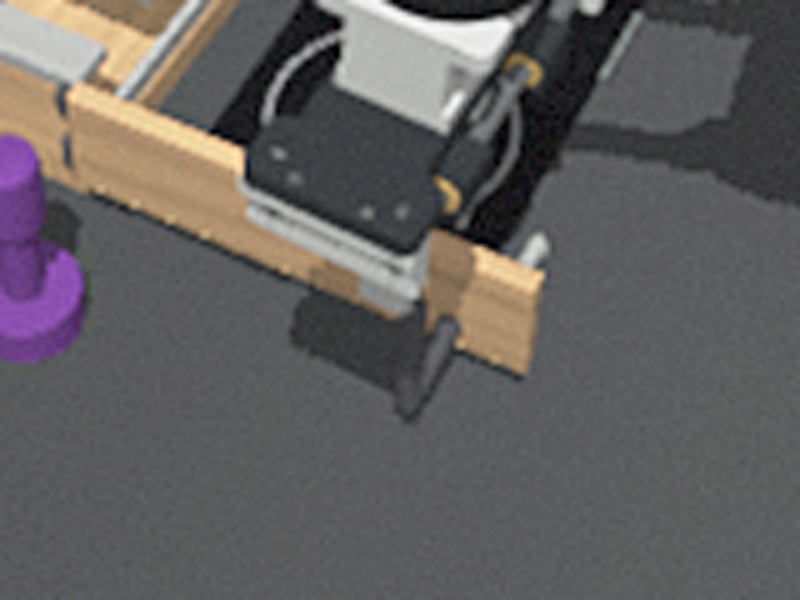

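Request:
carry_out(increments=[[[0.001, 0.02, 0.001], 0, -0.1], [[0.001, 0.045, 0.001], 0, -0.1], [[0.001, 0.0715, 0.001], 0, -0.1], [[0.001, 0.0715, 0.001], 0, -0.1], [[0.001, 0.0715, 0.001], 0, -1], [[0.001, 0.0715, 0.001], 0, -1], [[0.001, 0.0715, 0.001], 0, -1], [[0.001, 0.0715, 0.001], 0, -1]], newtons=15)

```text
time_s: 28.25
eef_pos: [430.6, 125.3, 89.5]
orientation: [0.01, 0.015, 0.709, -0.705]
wrist_force: [-1.2, -1.3, 3.9]
grip_width: 11.9
```

```bash
python3 - <<'E'
from h import *
s=bot.sense();print(s["eef_pos"],s["grip_width"],s["wrist_force"])
f=lambda a:np.array([632-202*np.sin(a)-57*np.cos(a),75-202*np.cos(a)+57*np.sin(a),88.5])
r=Rt(s);print(np.degrees(np.arctan2(r[1,2],r[0,2])))
b=f(np.radians(88));print(b)
for d in range(83,28,-5): print(d-88,(shift(f(np.radians(d)))-shift(b)).round(3))
E
```

```text
[430.64666326 125.25659316  89.45796006] 11.939708286306107 [-1.24259492 -1.32943707  3.88948939]
-90.41472187877122
[428.13378163 124.91557881  88.5       ]
-5 [ 0.003 -0.     0.018]
-10 [ 0.005 -0.     0.036]
-15 [ 0.006 -0.     0.055]
-20 [ 0.004 -0.001  0.073]
-25 [ 0.001 -0.001  0.091]
-30 [-0.003 -0.     0.109]
-35 [-0.009 -0.     0.126]
-40 [-0.017 -0.     0.143]
-45 [-0.026  0.     0.159]
-50 [-0.036  0.     0.174]
-55 [-0.047  0.001  0.188]
```

Request:
carry_out(increments=[[[0.003, 0, 0.018], -5, -1], [[0.005, 0, 0.036], -10, -1], [[0.006, 0, 0.055], -15, -1], [[0.004, 0, 0.073], -20, -1], [[0.001, 0, 0.091], -25, -1], [[-0.003, 0, 0.109], -30, -1], [[-0.009, 0, 0.126], -35, -1], [[-0.017, 0, 0.143], -40, -1]])

```text
time_s: 29.25
eef_pos: [445.0, -18.2, 89.4]
orientation: [-0.252, 0.229, -0.663, 0.667]
wrist_force: [-1.7, 0.1, 3.4]
grip_width: 11.7
```

```bash
python3 - <<'E'
from h import *
s=bot.sense();print(s["eef_pos"],s["grip_width"],s["wrist_force"],s["torque"])
f=lambda a:np.array([632-202*np.sin(a)-57*np.cos(a),75-202*np.cos(a)+57*np.sin(a),88.5])
r=Rt(s);y=np.degrees(np.arctan2(r[1,2],r[0,2]));print(y,r.round(3))
best=min(np.arange(30,70,.25),key=lambda d:np.hypot(*(f(np.radians(d))-s["eef_pos"])[:2]));print("door",best,f(np.radians(best)))
for d in list(range(45,0,-5))+[0]: print(d,-(d+y),(shift(f(np.radians(d)))).round(3))
E
```

```text
[445.03144307 -18.24043173  89.41519995] 11.68562627028893 [-1.70433237  0.09087757  3.38783212] [0.23295601 0.61806839 0.01599925]
-50.26368739675584 [[-0.768  0.032  0.639]
 [-0.639  0.005 -0.769]
 [-0.028 -0.999  0.017]]
door 47.75 [444.15103022 -18.62566184  88.5       ]
45 5.2636873967558415 [0.003 0.001 0.01 ]
40 10.263687396755842 [0.006 0.001 0.028]
35 15.263687396755842 [0.007 0.001 0.046]
30 20.26368739675584 [0.006 0.002 0.064]
25 25.26368739675584 [0.004 0.002 0.082]
20 30.26368739675584 [-0.     0.003  0.1  ]
15 35.26368739675584 [-0.005  0.003  0.118]
10 40.26368739675584 [-0.012  0.004  0.135]
5 45.26368739675584 [-0.021  0.004  0.151]
0 50.26368739675584 [-0.03   0.005  0.167]
```

Request:
carry_out(increments=[[[0.003, 0, 0.01], -5, -1], [[0.006, 0, 0.028], -10, -1], [[0.007, 0, 0.046], -15, -1], [[0.006, 0.001, 0.064], -20, -1], [[0.004, 0.001, 0.082], -25, -1], [[0, 0.002, 0.1], -30, -1], [[-0.005, 0.002, 0.118], -35, -1], [[-0.012, 0.003, 0.135], -40, -1]])

```text
time_s: 30.25
eef_pos: [541.0, -114.5, 89.3]
orientation: [-0.464, 0.444, -0.536, 0.548]
wrist_force: [0.3, 1.1, 5.2]
grip_width: 12.2
```

```bash
python3 - <<'E'
from h import *
s=bot.sense();print(s["eef_pos"],s["grip_width"],s["wrist_force"],s["torque"])
f=lambda a:np.array([632-202*np.sin(a)-57*np.cos(a),75-202*np.cos(a)+57*np.sin(a),89])
r=Rt(s);y=np.degrees(np.arctan2(r[1,2],r[0,2]));print(y,r.round(3))
best=min(np.arange(0,70,.25),key=lambda d:np.hypot(*(f(np.radians(d))-s["eef_pos"])[:2]));print("door",best,f(np.radians(best)))
for d in (8,6,4,2,0,-1,-2): print(d,(d+y),(shift(f(np.radians(d)))).round(3))
E
```

```text
[ 541.0461671  -114.47682787   89.28006831] 12.161617573533123 [0.25031314 1.11935793 5.22833063] [0.37158561 0.31281106 0.01502816]
-10.126072229337723 [[-0.175  0.032  0.984]
 [-0.984  0.006 -0.176]
 [-0.012 -0.999  0.03 ]]
door 10.0 [ 540.78902619 -114.03321998   89.        ]
8 -2.1260722293377228 [0.001 0.    0.007]
6 -4.126072229337723 [0.003 0.001 0.014]
4 -6.126072229337723 [0.004 0.001 0.021]
2 -8.126072229337723 [0.006 0.001 0.028]
0 -10.126072229337723 [0.006 0.001 0.036]
-1 -11.126072229337723 [0.007 0.001 0.039]
-2 -12.126072229337723 [0.007 0.002 0.043]
```

Request:
carry_out(increments=[[[0.001, 0, 0.007], -2, -1], [[0.003, 0, 0.014], -4, -1], [[0.004, 0, 0.021], -6, -1], [[0.006, 0, 0.028], -8, -1], [[0.006, 0, 0.036], -10, -1], [[0.006, 0, 0.039], -10, -1], [[0.006, 0, 0.039], -10, -1]])

```text
time_s: 31.12
eef_pos: [575.5, -127.2, 89.1]
orientation: [0.508, -0.492, 0.495, -0.505]
wrist_force: [-5.1, -3.5, -1.3]
grip_width: 12.0
```

```bash
python3 - <<'E'
from h import *
s=bot.sense();print(s["time_s"],s["eef_pos"],s["grip_width"],s["wrist_force"],s["torque"],Rt(s).round(3))
E
```

```text
31.125 [ 575.50219157 -127.15163944   89.09832486] 11.971533202927805 [-5.12664658 -3.45177526 -1.27514726] [-0.62059612  1.25565687  0.01515822] [[ 0.     0.026  1.   ]
 [-1.     0.006 -0.   ]
 [-0.006 -1.     0.026]]
```

Request:
carry_out(increments=[[[0, 0, 0.003], 0, -1], [[0, 0, 0.004], 0, -1], [[0, 0, 0.004], 0, -1]])

```text
time_s: 31.5
eef_pos: [575.5, -127.2, 89.0]
orientation: [0.506, -0.495, 0.497, -0.502]
wrist_force: [-8.1, -3.0, 6.1]
grip_width: 11.6
```

Request:
carry_out(increments=[[[0, 0, -0.001], 0, -1], [[0, 0, -0.001], 0, -0.1], [[0, 0, -0.001], 0, -0.1], [[0, -0.02, -0.001], 0, -0.1], [[0, -0.07, -0.001], 0, -0.1], [[0, -0.13, -0.001], 0, -0.1], [[0, -0.13, -0.06], 0, -0.1], [[0, -0.13, -0.11], 0, -0.1]])

```text
time_s: 32.5
eef_pos: [462.8, -128.0, 218.1]
orientation: [0.507, -0.494, 0.496, -0.503]
wrist_force: [0.1, 0.2, -0.4]
grip_width: 42.3
```

```bash
python3 - <<'E'
from h import *
s=bot.sense();print(s["time_s"],s["eef_pos"],s["grip_width"],s["joints"].round(2))
for n in("side","top"):
    im=bot.capture(n);cv2.imwrite(f"pics/{n}19.png",im)
im=cv2.imread("pics/side19.png");cv2.imwrite("pics/s19c.png",cv2.resize(im[140:290,200:420],None,fx=3.6,fy=3.6,interpolation=cv2.INTER_CUBIC))
im=cv2.imread("pics/top19.png");cv2.imwrite("pics/t19c.png",cv2.resize(im[130:260,250:430],None,fx=4.4,fy=4.4,interpolation=cv2.INTER_CUBIC))
E
```

```text
32.5 [ 462.78215865 -128.02621308  218.06588774] 42.277623960552184 [-0.43  0.12  1.7   0.01  1.3  -0.43]
```

View pics/s19c.png

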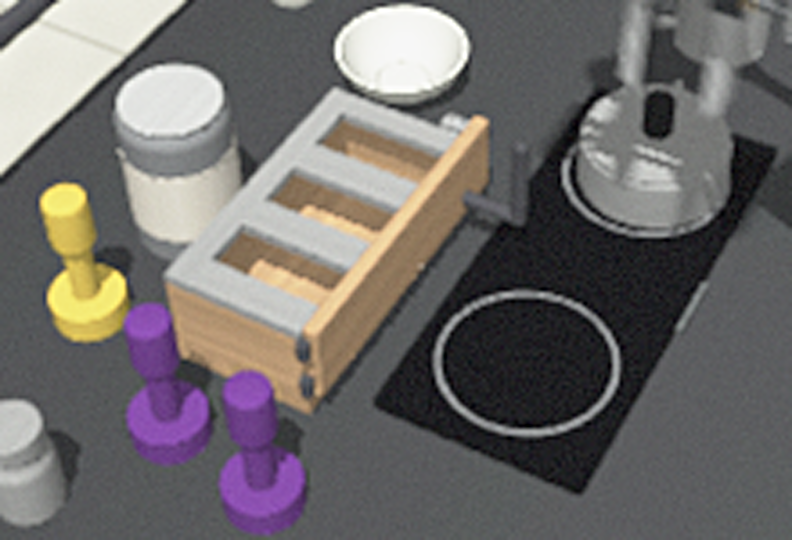

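View pics/t19c.png

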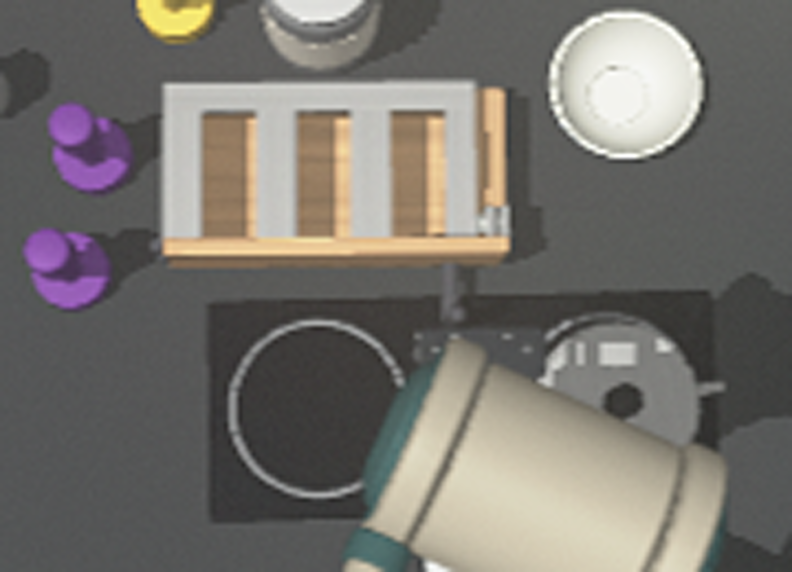

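View pics/top19.png

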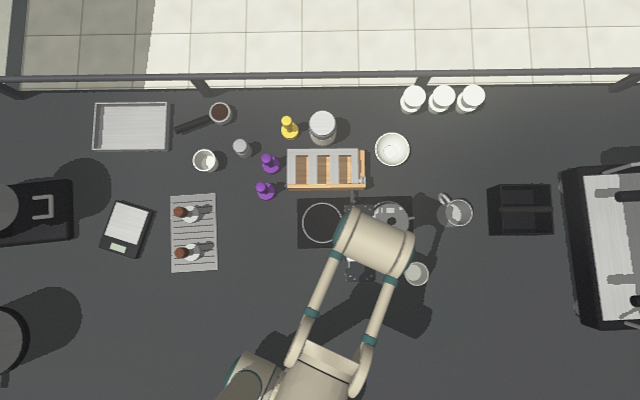

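```bash
python3 - <<'E'
from h import *
s=lambda u,v:(200+(u+.5)/3.6-.5,140+(v+.5)/3.6-.5)
t=lambda u,v:(250+(u+.5)/4.4-.5,130+(v+.5)/4.4-.5)
print(tri({"side":s(659,114),"top":t(623,400)}),cast("side",s(659,114),77),cast("top",t(623,400),85),Rt().round(3))
print(shift([519,-243.5,150]))
E
```

```text
(array([ 516.73568324, -244.25207467,   79.16398115]), array([2.26215214])) [ 516.04165499 -247.06776452   77.        ] [ 517.8899654  -242.77942951   85.        ] [[ 0.001  0.015  1.   ]
 [-1.     0.007  0.001]
 [-0.007 -1.     0.015]]
[0.11725963 0.06729187 0.05937496]
```

Request:
carry_out(increments=[[[0.01, 0, 0], 10, 0.1], [[0.03, 0, 0.01], 20, 0.1], [[0.05, 0, 0.03], 30, 0.1], [[0.08, 0, 0.05], 40, 0.1], [[0.117, 0.02, 0.059], 50, 0.1], [[0.117, 0.04, 0.059], 60, 0.1], [[0.117, 0.06, 0.059], 70, 0.1], [[0.117, 0.067, 0.059], 80, 0.1]], newtons=25)

```text
time_s: 33.6
eef_pos: [519.4, -243.0, 148.6]
orientation: [0.065, -0.055, 0.707, -0.702]
wrist_force: [0.6, -0.2, -0.2]
grip_width: 51.3
```

```bash
python3 - <<'E'
from h import *
s=bot.sense();r=Rt(s);print(s["eef_pos"],np.degrees(np.arctan2(r[1,2],r[0,2])),shift([518.5,-243,150]))
E
```

```text
[ 519.3648668  -243.04908465  148.62403434] -80.26781231388254 [ 0.00082299 -0.00138749 -0.00020308]
```

Request:
carry_out(increments=[[[0.001, 0, 0], 9, 0.1], [[0.001, 0, 0], 9, 0.1]])

```text
time_s: 33.85
eef_pos: [519.5, -243.3, 148.3]
orientation: [0.01, 0.0, 0.71, -0.704]
wrist_force: [0.7, -0.7, 1.1]
grip_width: 51.9
```

```bash
python3 - <<'E'
from h import *
s=bot.sense();r=Rt(s);print(s["eef_pos"],r.round(3),shift([518.7,-243,78]))
im=bot.capture("side"); u,v=proj("side",[519,-243,100]).astype(int)
cv2.imwrite("pics/s20c.png",cv2.resize(im[v-60:v+60,u-80:u+80],None,fx=5,fy=5,interpolation=cv2.INTER_CUBIC))
E
```

```text
[ 519.47754939 -243.26551962  148.32307636] [[-1.     0.015  0.015]
 [-0.015  0.009 -1.   ]
 [-0.015 -1.    -0.009]] [0.0018227  0.07030345 0.00033582]
```

View pics/s20c.png

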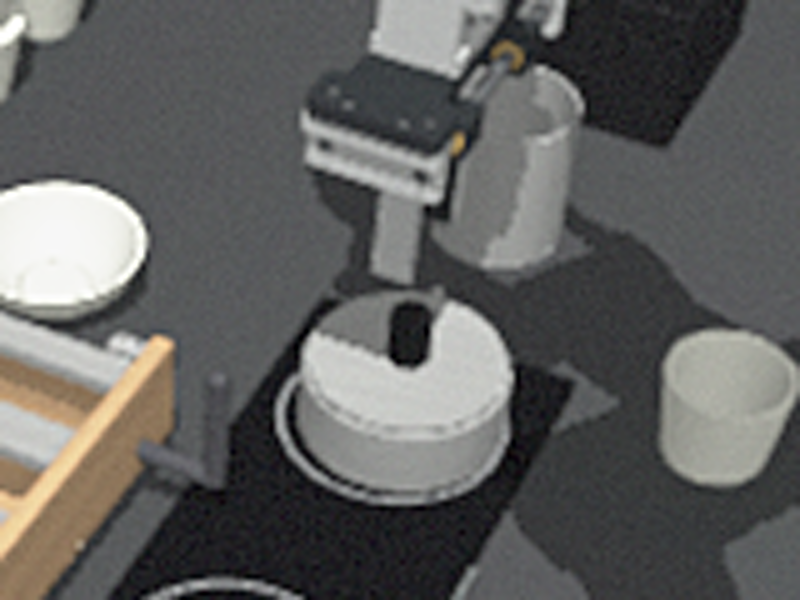

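Request:
carry_out(increments=[[[0.001, 0.03, 0], 0, 0.1], [[0.002, 0.06, 0], 0, 0.1], [[0.002, 0.0695, 0], 0, 0.1], [[0.002, 0.0695, 0], 0, 0.1], [[0.002, 0.0695, 0], 0, -1], [[0.002, 0.0695, 0], 0, -1], [[0.002, 0.0695, 0], 0, -1], [[0.002, 0.0695, 0], 0, -1]])

```text
time_s: 34.9
eef_pos: [518.9, -243.6, 79.8]
orientation: [0.011, 0.0, 0.709, -0.705]
wrist_force: [0.2, -1.9, 2.3]
grip_width: 23.5
```

```bash
python3 - <<'E'
from h import *
s=bot.sense();print(s["eef_pos"],s["grip_width"],s["wrist_force"],shift([516.5,-33,s["eef_pos"][2]]))
E
```

```text
[ 518.89025792 -243.59758701   79.76816982] 23.50938468126288 [ 0.18077053 -1.93556351  2.34092123] [-0.00097691  0.00139935 -0.21060424]
```

Request:
carry_out(increments=[[[0, 0.0002, -0.02], 0, -1], [[0, 0.0006, -0.05], 0, -1], [[0, 0.001, -0.08], 0, -1], [[-0.001, 0.0012, -0.11], 0, -1], [[-0.001, 0.0014, -0.14], 0, -1], [[-0.001, 0.0016, -0.17], 0, -1], [[-0.001, 0.0018, -0.195], 0, -1], [[-0.001, 0.0018, -0.2105], 0, -1]])

```text
time_s: 35.9
eef_pos: [516.4, -32.5, 79.7]
orientation: [0.012, -0.0, 0.709, -0.705]
wrist_force: [-0.3, -3.5, 0.2]
grip_width: 23.4
```

```bash
python3 - <<'E'
from h import *
s=bot.sense();print(s["eef_pos"],s["grip_width"],s["wrist_force"],shift([516.5,-33,s["eef_pos"][2]]))
E
```

```text
[516.39711748 -32.47084864  79.68235146] 23.41212531854646 [-0.3040082  -3.54919146  0.22601409] [-9.35560363e-05 -1.16315369e-06  5.30878412e-04]
```

Release, rise, and back off to the right-front, clear of everything.

Request:
carry_out(increments=[[[0, 0, 0], 0, -1], [[0, 0, 0], 0, 0], [[0, 0, 0], 0, 0], [[0, -0.03, 0], 0, 0], [[0, -0.08, 0], 0, 0], [[0, -0.14, 0], 0, 0], [[0.06, -0.15, 0], 0, 0], [[0.12, -0.15, 0], 0, 0]])

```text
time_s: 36.9
eef_pos: [393.5, -36.2, 228.8]
orientation: [0.013, 0.001, 0.708, -0.706]
wrist_force: [-0.5, 0.1, -0.2]
grip_width: 46.9
```

Request:
carry_out(increments=[[[0.03, -0.01, 0.06], 0, 0], [[0.05, -0.01, 0.12], 0, 0], [[0.05, -0.01, 0.18], 0, 0], [[0.05, -0.01, 0.18], 0, 0]])

```text
time_s: 37.4
eef_pos: [345.8, -221.4, 237.1]
orientation: [0.01, 0.003, 0.708, -0.706]
wrist_force: [0.1, 0.6, 0.5]
grip_width: 47.0
```

```bash
python3 - <<'E'
from h import *
s=bot.sense();print(s["time_s"],s["eef_pos"],s["grip_width"],s["wrist_force"])
for n in("side","top"):
    im=bot.capture(n);cv2.imwrite(f"pics/{n}21.png",im)
im=cv2.imread("pics/side21.png");cv2.imwrite("pics/s21c.png",cv2.resize(im[140:290,200:420],None,fx=3.6,fy=3.6,interpolation=cv2.INTER_CUBIC))
im=cv2.imread("pics/top21.png");cv2.imwrite("pics/t21c.png",cv2.resize(im[130:280,160:430],None,fx=2.9,fy=2.9,interpolation=cv2.INTER_CUBIC))
E
```

```text
37.4 [ 345.79167526 -221.41275773  237.08046577] 47.04026996434971 [0.0800367  0.58924202 0.49037655]
```

View pics/s21c.png

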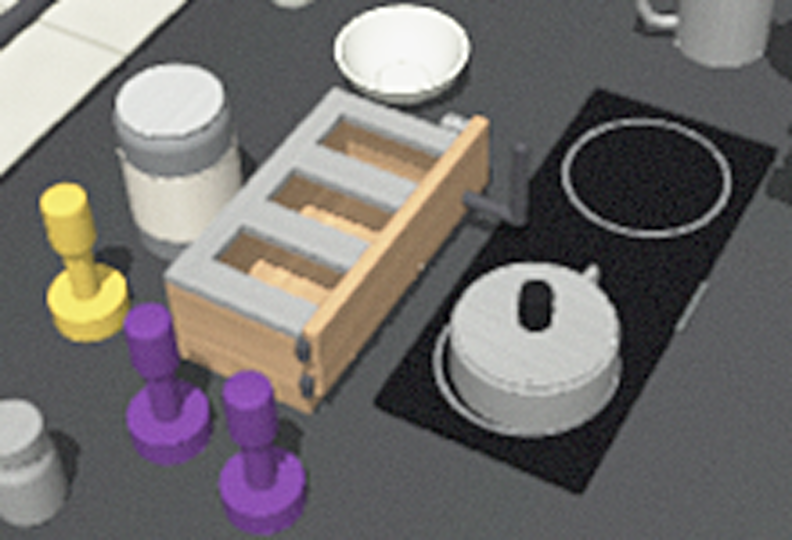

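View pics/t21c.png

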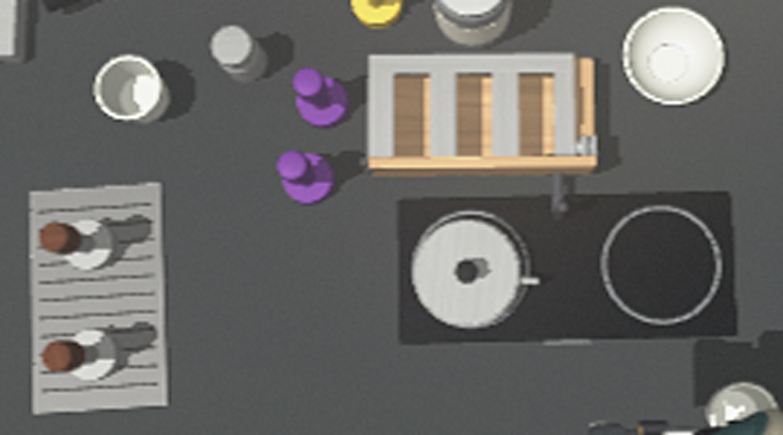

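View pics/side21.png

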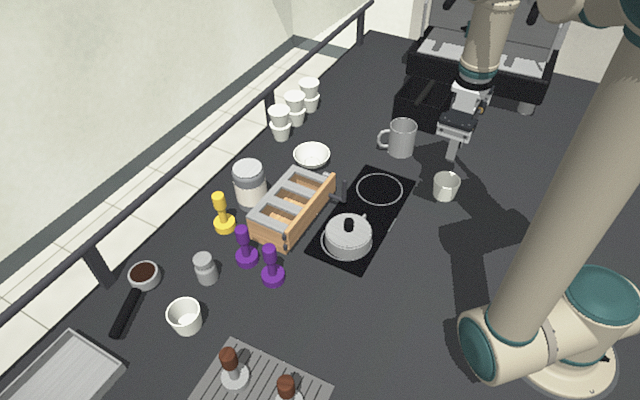

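```bash
python3 - <<'E'
from h import *
s=lambda u,v:(200+(u+.5)/3.6-.5,140+(v+.5)/3.6-.5)
t=lambda u,v:(160+(u+.5)/2.9-.5,130+(v+.5)/2.9-.5)
im=cv2.imread("pics/side21.png");g=im.max(2)
for st,c in blobs(g[200:250,330:370]<60,30):print("side knob",st,c+[330,200])
im2=cv2.imread("pics/top21.png");
for st,c in blobs(im2.max(2)[210:235,308:335]<75,8):print("top knob",st,c+[308,210])
print(cast("side",s(536,306),77),cast("top",t(467,271),85),tri({"side":s(536,306),"top":t(467,271)}))
# ring predicted outlines check
for n,c in(("side",(514.8,-33.2)),("top",(517.4,-33.8))):
  for r in(58,):
    for kx,ky in((520,-33),(517,-33),(512,-33),(508,-33)):
      print(n,kx,[proj(n,[kx+r*np.cos(a),ky+r*np.sin(a),12]).round(1) for a in(0,np.pi/2,np.pi,-np.pi/2)])
E
```

```text
side knob [  0   0  40  24 505] [351.36237624 207.87524752]
side knob [ 14  18   9  14 106] [348.26415094 224.53773585]
top knob [10 10  7  7 39] [320.58974359 223.        ]
[509.72045769 -31.87737195  77.        ] [511.07693137 -30.89502255  85.        ] (array([510.50697681, -31.09985915,  77.56869795]), array([1.47817703]))
side 520 [array([324.3, 231.3]), array([333.4, 255.8]), array([365. , 248.5]), array([354.5, 224.7])]
side 517 [array([325.3, 231.8]), array([334.5, 256.3]), array([366.1, 249. ]), array([355.6, 225.1])]
side 512 [array([327. , 232.5]), array([336.3, 257.1]), array([367.9, 249.8]), array([357.3, 225.8])]
side 508 [array([328.3, 233.1]), array([337.7, 257.7]), array([369.4, 250.4]), array([358.7, 226.4])]
top 520 [array([321.8, 203.6]), array([303.8, 221.7]), array([322. , 239.8]), array([340. , 221.5])]
top 517 [array([321.8, 204.5]), array([303.8, 222.6]), array([322. , 240.7]), array([340. , 222.4])]
top 512 [array([321.8, 206.1]), array([303.8, 224.2]), array([322. , 242.3]), array([340., 224.])]
top 508 [array([321.8, 207.3]), array([303.8, 225.4]), array([322. , 243.6]), array([340. , 225.2])]
```

```bash
python3 - <<'E'
from h import *
im=bot.capture("top");b=cv2.imread("pics/top21.png");print((cv2.absdiff(im,b).max(2)[130:280,160:430]>40).sum())
print(bot.finish_job())
E
```

```text
26
the job is handed in; nothing more can be done
None
```

I carried out the whole sequence and handed the job in at about 37 s of the 205 s allowed; it reports no verdict.

- **What I did:** I slid the pot by its knob to the free ring and opened the door to about 1.53 rad. I lifted out the two tampers present (left and right slots; the middle one was empty) and stood both on the mat. I then pushed the door shut and slid the pot back. I did not touch the purple and yellow look-alikes.
- **Tampers:** both stand upright on the mat, about 60 mm either side of its centre. All three slots are empty.
- **Door:** it looks shut as at the start, and the handle was back within 0.5 mm of its starting position.
- **Pot:** in both cameras it measures about 6 mm from the centre of its first ring (limit 15 mm). I left it there.
- **Bystanders:** none of those in view had visibly moved. I judged this by eye and did not measure their positions.

**Disagreements:** the two cameras differed by 2–4 mm, so I compared the pot with its ring within each camera. The gripper also drifted up to 0.035 rad off vertical; I allowed for it in the slide back, and the knob kept its height within 1 mm.

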